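# Feel out the dragging bearing and collar it

## Robot

A 6-joint arm with a two-finger parallel gripper is mounted at the origin on a cart in front of the work surface, level with it; the furniture and walls round the work are solid. World frame = base frame: x ahead of the robot, y to its left, z up, the work surface at z = 0. Lengths are in m, angles in rad, forces in N, time in s.
With the tool pointing down it reaches from about 0.375 to 0.975 m from the base axis. Payload 3.8 kg.
Tool frame: the origin (TCP) lies midway between the tips of the shut fingers; the grasp point (between the pads) lies 19 mm behind it; z points along the fingers, y is the direction in which the jaws open and shut (so a half turn about z gives the same grasp; the last joint's range is limited). The gripper opens to 85 mm and grips with 20 to 120 N. Pads are 22 mm wide; open, the fingers measure 114 mm over their backs; the gripper's body (76 mm by 85 mm) begins 54 mm behind the grasp point. The pads swing forward as they close: fully open they stand 13 mm farther back than shut.
Start: joints at [1.07, 0.264, 1.604, -0, 1.274, -0.037], TCP at [0.302, 0.604, 0.231] pointing down, gripper open.
Joint ranges: [-2.63, 2.63], [-0.94, 2.18], [0.31, 2.57], [-1.31, 4.45], [0, 2.66], [-2.55, 2.55]. Speed limits (rad/s): [2.57, 2.57, 3.14, 3.14, 3.14, 3.14].

## Interface

Orientations are given as a rotation vector (axis times angle).
In Python, from workcell import bot gives the robot as it stands. The module is installed in compiled form; this text tells all that it offers.
- The arm moves only by the tool move_arm, never from a script. Its argument "steps" is a list of rows, each a list of 5 numbers: the shift along the tool's x, y, z in mm, then the turn about the tool's z in degrees, then the opening in per cent of the stroke, from 0 (shut) to 100 (fully open). In form: [[tx, ty, tz, turn, claw], ...]. A call has 1 to 20 rows; each row is the pose to reach, as a shift and turn from the pose commanded when the call began, along the tool's axes at that moment; what a row does not reach only later rows make up. A row lasts 1/10 s, in which the tool goes at most 50 mm and 8.59 degrees, less where a joint would pass 70% of its speed; a pose out of reach is approached as far as the arm can. A call with a gripper value outside its range is refused whole. The fingers move at their own pace and stop on an object; "newtons" is the grip in N (left out, the last holds). Time passes only in rows, so rows that repeat a pose let the fingers close. It gives the time, the measured TCP pose, the force and the opening at its end, in the units of the state.
- bot.read_state(): the state, without advancing time (a new reading comes with each control period).
- bot.read_camera(name): name is "scene" or "top"; returns a dict with "pixels" (384x512x3 uint8, red, green, blue), "depth" (384x512 float32, m along the optical axis (not along the pixel's ray), 0 where there is no reading), "fovy" (degrees; the focal length in pixels is half the picture's height over the tangent of half this angle, whatever the lens; pixels are square), "cx", "cy" (the principal point, pixels), "k1" (the pictures are not rectified: a ray, as slopes to the right and down, at radius r is drawn at 1 + k1 r^2 times it, then the intrinsics apply), "xyz" and "attitude" of the camera in the world. Camera axes: x right, y up, looking along -z (the intrinsics and any distortion apply to the point x, -y, -z); pixel columns grow to the right and rows downward; lengths in m; the calibration is good to about 2 mm. A picture is of the moment at which its call begins.
- bot.finish_job(): hands the job in, once; it reports no verdict.
The state is a dict: "time": time; "q": joint angles; "joint_vel": joint speeds; "joint_torque": joint torques, N m; "tool_pos": TCP position; "tcp_rot": TCP orientation; "wrist_force": force on the tool from outside, world axes, zero at the start; "torque": the same for the moment, N m; "width": opening from 0.0 (shut) to 1.0 (fully open).
Only numpy, scipy, OpenCV 4.12 (cv2) and the standard library are available. Lean on these libraries where they do the work, as an engineer would, in place of code of your own. Each camera call takes 0.05 s, during which the arm holds its last target.

## Task

With closed fingers (not gripping it), push the swing arm of each of the three bearing units gently across the front until you feel it come up against its hidden stop, leave it there without leaning on it, and notice which of the bearings drags. When all three have been tried, lay the loose reject collar over the centre pin of the one that drags, flat on its shoulder, and leave every arm at its far stop. Do not disturb the oil bottle, the loupe or the canister.

Things in the scene. Friction and masses are not known exactly. Their poses are not given: they have to be found in the camera images.
- bearing_1: one of three like bearing units fixed on the desk; which one drags must be felt. Origin: centre of the underside, z up the bearing axis. Foot disc 90 mm across, up to z 15 mm; round housing 52 mm across up to z 34; turning dark hub 44 mm across, z 36 to 55, with the swing arm. At joint 0 the arm points 0.55 rad from the unit's -x axis towards its +y
- bearing_1_arm_tip (a point): centre of the 16 mm round boss (z 39 to 53 mm) ending bearing_1's swing arm, 83 mm from the axis, 46 mm above the desk. The arm is a straight bar 12 mm wide, z 40 to 52 mm. To turn: 0.02 to 0.03 N m on a good bearing (about 0.5 N at 55 mm from the axis), 0.26 N m on the dragging one (about 5 N, and up to 7 N with rubbing along the bar)
- bearing_1_seat (a point): centre of bearing_1's fixed steel shoulder (28 mm across), 59 mm above the desk, where the collar's underside centre comes to lie. The fixed centre pin stands on it: 16 mm across for 16 mm, then tapering to 6 mm at its top, 24 mm above the shoulder
- swing_1 (a joint): arm angle of bearing_1, rad: starts at 0 to 0.12 and grows counter-clockwise from above, the arm sweeping across the unit's front (-x) from its +y to its -y side, to a hidden firm stop somewhere from 0.8 to 1.2, different on each unit: feel for it. The stop hardly yields; an arm leant on with over 35 N is bent. The arm stays where left
- bearing_2: one of three like bearing units fixed on the desk; which one drags must be felt. Origin: centre of the underside, z up the bearing axis. Foot disc 90 mm across, up to z 15 mm; round housing 52 mm across up to z 34; turning dark hub 44 mm across, z 36 to 55, with the swing arm. At joint 0 the arm points 0.55 rad from the unit's -x axis towards its +y
- bearing_2_arm_tip (a point): centre of the 16 mm round boss (z 39 to 53 mm) ending bearing_2's swing arm, 83 mm from the axis, 46 mm above the desk. The arm is a straight bar 12 mm wide, z 40 to 52 mm. To turn: 0.02 to 0.03 N m on a good bearing (about 0.5 N at 55 mm from the axis), 0.26 N m on the dragging one (about 5 N, and up to 7 N with rubbing along the bar)
- bearing_2_seat (a point): centre of bearing_2's fixed steel shoulder (28 mm across), 59 mm above the desk, where the collar's underside centre comes to lie. The fixed centre pin stands on it: 16 mm across for 16 mm, then tapering to 6 mm at its top, 24 mm above the shoulder
- swing_2 (a joint): arm angle of bearing_2, rad: starts at 0 to 0.12 and grows counter-clockwise from above, the arm sweeping across the unit's front (-x) from its +y to its -y side, to a hidden firm stop somewhere from 0.8 to 1.2, different on each unit: feel for it. The stop hardly yields; an arm leant on with over 35 N is bent. The arm stays where left
- bearing_3: one of three like bearing units fixed on the desk; which one drags must be felt. Origin: centre of the underside, z up the bearing axis. Foot disc 90 mm across, up to z 15 mm; round housing 52 mm across up to z 34; turning dark hub 44 mm across, z 36 to 55, with the swing arm. At joint 0 the arm points 0.55 rad from the unit's -x axis towards its +y
- bearing_3_arm_tip (a point): centre of the 16 mm round boss (z 39 to 53 mm) ending bearing_3's swing arm, 83 mm from the axis, 46 mm above the desk. The arm is a straight bar 12 mm wide, z 40 to 52 mm. To turn: 0.02 to 0.03 N m on a good bearing (about 0.5 N at 55 mm from the axis), 0.26 N m on the dragging one (about 5 N, and up to 7 N with rubbing along the bar)
- bearing_3_seat (a point): centre of bearing_3's fixed steel shoulder (28 mm across), 59 mm above the desk, where the collar's underside centre comes to lie. The fixed centre pin stands on it: 16 mm across for 16 mm, then tapering to 6 mm at its top, 24 mm above the shoulder
- swing_3 (a joint): arm angle of bearing_3, rad: starts at 0 to 0.12 and grows counter-clockwise from above, the arm sweeping across the unit's front (-x) from its +y to its -y side, to a hidden firm stop somewhere from 0.8 to 1.2, different on each unit: feel for it. The stop hardly yields; an arm leant on with over 35 N is bent. The arm stays where left
- collar: plain aluminium reject collar, a loose ring 44 mm across and 18 mm high with a 22.4 mm through hole, 70 g, lying flat on the desk to the right of the units, in front of the file box. Origin: centre of its underside, z along its axis
- oil_bottle: small dropper bottle with a white cap, 26 mm across and 69 mm high, a bystander; origin at the centre of its underside
- loupe: black stand loupe, 37 mm across and 39 mm high, a bystander; origin at the centre of its underside
- objective_can: dark grey screw canister, 41 mm across and 58 mm high, a bystander; origin at the centre of its underside
- file_box: tall blue file box with files, fixed on the desk: 250 mm deep (x), 120 mm wide (y), 265 mm high; origin at the centre of its underside. An obstacle to go round or over
There are look-alikes about, which are no part of the job. Of the things that look like the collar, the smaller one is meant.

How it is judged:
By the outcome, as a careful person would: the job done as asked, in the order asked, and still so for the second after the job is handed in, with the robot touching nothing.
It also fails if it takes over 72 s, if anything falls off the work surface, if the arm or the gripper's body presses on something with over 40 N, if the wrist force passes 120 N, or if a joint passes its speed limit or range.

## Working session

There is one attempt and no reset: what is moved stays moved. The work goes in short steps, Python scripts to look and compute and a tool call to move; the robot and the scene stay as the last step left them, time stands still between calls to the robot, and variables do not carry over. Pictures are saved under pics/ and viewed, and the job is handed in when it is done.

Besides the shell and the picture viewer there is one more tool, called after "Call:" by a JSON object that holds its "method" and its "body", one argument or row to a line. move_arm: Moves the arm, as the interface text tells. Its arguments: {"type":"object","properties":{"steps":{"type":"array","items":{"type":"array","items":{"type":"number"}}},"newtons":{"type":"number"}},"required":["steps"]}

```bash
mkdir -p pics; ls; cat > h.py <<'E'
import numpy as np, cv2
from scipy.spatial.transform import Rotation as R
from workcell import bot
def cam(n):
    c=bot.read_camera(n); 
    np.savez(f'{n}.npz',**{k:np.array(v) for k,v in c.items()})
    return c
def load(n): return dict(np.load(f'{n}.npz'))
def att(c):
    a=np.array(c['attitude'],float)
    if a.shape==(3,3): return a
    return R.from_rotvec(a).as_matrix() if a.size==3 else None
def ray(c,u,v):
    h=c['pixels'].shape[0]; f=h/2/np.tan(np.radians(float(c['fovy']))/2)
    xd=(np.asarray(u,float)-c['cx'])/f; yd=(np.asarray(v,float)-c['cy'])/f
    x,y=xd,yd
    for _ in range(20):
        s=1+c['k1']*(x*x+y*y); x,y=xd/s,yd/s
    d=np.stack([x,-y,-np.ones_like(x)],-1)
    return d@att(c).T
def atz(c,u,v,z):
    d=ray(c,u,v); o=np.array(c['xyz']); t=(z-o[2])/d[...,2]; return o+d*t[...,None]
def cloud(c):
    v,u=np.mgrid[:384,:512]; d=ray(c,u,v); return np.array(c['xyz'])+d*c['depth'][...,None]
def proj(c,p):
    q=(np.atleast_2d(p)-c['xyz'])@att(c); x=q[:,0]/-q[:,2]; y=-q[:,1]/-q[:,2]
    s=1+c['k1']*(x*x+y*y); f=192/np.tan(np.radians(float(c['fovy']))/2)
    return np.stack([c['cx']+f*x*s,c['cy']+f*y*s],-1)
E
python3 - <<'E'
from h import *
for n in ['scene','top']:
    c=cam(n); print(n,c['fovy'],c['cx'],c['cy'],c['k1'],c['xyz'],c['attitude'])
    cv2.imwrite(f'pics/{n}0.png',cv2.resize(c['pixels'][:,:,::-1],(800,600)))
print(bot.read_state())
E
```

```text
pics
scene 45.18470846459651 251.323328456982 186.7613499185437 0.0477678029015177 [ 0.00363518 -0.61288331  0.93739637] [ 0.64452905 -0.30350486 -0.8285672 ]
top 49.07411592805734 256.5496176829648 189.9084890795819 0.03061025467518734 [ 0.40090926 -0.13064615  1.10540552] [ 0.11343455 -0.1063998  -1.58374301]
{'time': 0.1, 'q': array([ 1.07008308e+00,  2.64721364e-01,  1.60524749e+00, -2.48097491e-05,
        1.27372116e+00, -3.68737971e-02]), 'joint_vel': array([-0.00108792, -0.00086731, -0.00463585,  0.00015805,  0.00177412,
       -0.00228191]), 'joint_torque': array([ 3.19485680e-04, -5.16706181e+01, -3.68591630e+01, -2.57842396e-05,
        6.23924512e-03,  1.05146859e-05]), 'tool_pos': array([0.30165508, 0.60309335, 0.23005176]), 'tcp_rot': array([-0.72194909, -3.05696386,  0.00318559]), 'wrist_force': array([ 0.32880208, -0.49763944,  0.59264004]), 'torque': array([-0.00076932, -0.00786956,  0.00506114]), 'width': 1.0087640068291237}
```

View pics/scene0.png

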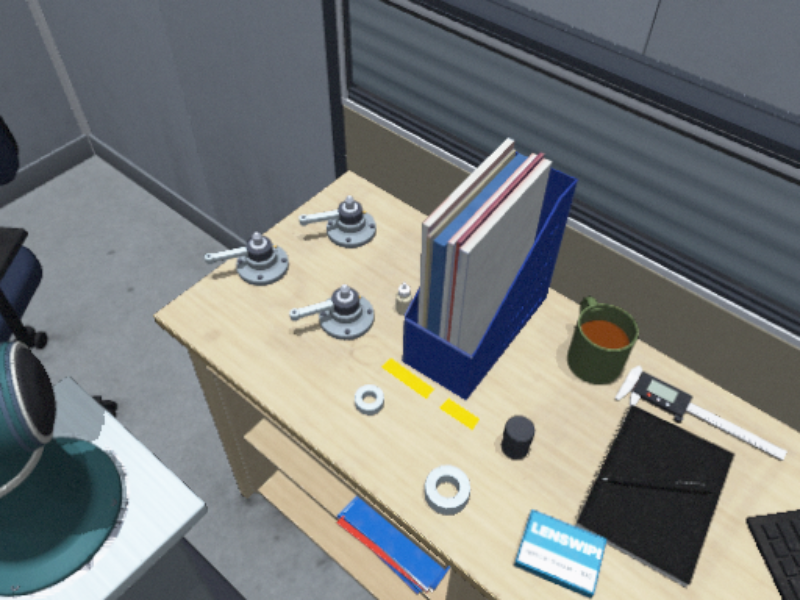

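View pics/top0.png

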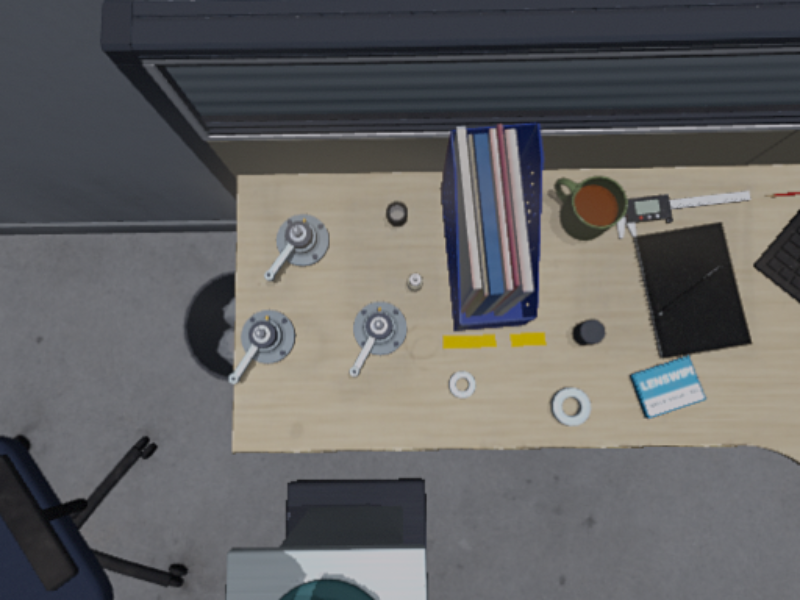

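Top view: three units at about (300,235), (265,335) and (380,325). The candidate rings are at (462,384), which is small, and (571,406), which is large. The small one fits the description: 44 mm, right of the units, in front of the file box. I'll measure both and confirm in a crop.

```bash
python3 - <<'E'
from h import *
c=load('top'); s=load('scene')
P=cloud(c)
print('tcp proj',proj(c,[[.302,.604,.231],[0,0,0]]), proj(s,[[.302,.604,.231]]))
k=.64
def fit(img_mask,z,name):
    cs,_=cv2.findContours(img_mask.astype(np.uint8),0,1); m=max(cs,key=cv2.contourArea)[:,0,:]
    p=atz(c,m[:,0],m[:,1],z)[:,:2]
    (x,y),r=cv2.minEnclosingCircle((p*1000).astype(np.float32)); print(name,'encl',x,y,r,'mean',(p.min(0)+p.max(0))*500,len(p),'span',(p.max(0)-p.min(0))*1000)
Z=P[...,2]
for nm,(u,v),r,lo in [('small',(462*k,384*k),25,.008),('large',(571*k,406*k),30,.008),('loupe',(397*k,213*k),18,.015),('oil',(415*k,282*k),14,.02),('can',(589*k,332*k),22,.02)]:
    m=np.zeros(Z.shape,bool); u,v=int(u),int(v); m[v-r:v+r,u-r:u+r]=(Z[v-r:v+r,u-r:u+r]>lo)
    h=np.percentile(Z[m],90); print(nm,'h',h); fit(m,h,nm)
# units: pin/hub clouds
for nm,(u,v) in [('A',(300,235)),('B',(265,335)),('C',(380,325))]:
    u,v=int(u*k),int(v*k); sl=np.s_[v-60:v+60,max(0,u-60):u+60]
    Q=P[sl].reshape(-1,3)
    top=Q[(Q[:,2]>.062)&(Q[:,2]<.1)]; sh=Q[(Q[:,2]>.048)&(Q[:,2]<.062)]; foot=Q[(Q[:,2]>.010)&(Q[:,2]<.02)]
    print(nm,'pin',len(top),top.mean(0) if len(top) else 0,'mean48-62',len(sh),sh.mean(0),'foot',(foot.min(0)+foot.max(0))/2,foot.max(0)-foot.min(0))
fb=P[(P[...,2]>.15)&(P[...,0]>.4)&(P[...,0]<.95)&(P[...,1]<.1)&(P[...,1]>-.4)&(P[...,2]<.3)]
print('box',fb.min(0),fb.max(0))
im=c['pixels'][:,:,::-1]
cv2.imwrite('pics/crop_r.png',cv2.resize(im[200:290,260:410],(800,480),interpolation=cv2.INTER_CUBIC))
cv2.imwrite('pics/crop_u.png',cv2.resize(im[125:255,135:285],(690,598),interpolation=cv2.INTER_CUBIC))
E
```

```text
tcp proj [[-110.59346825  306.57230423]
 [ 208.22888546  415.69236934]] [[-41.15249251  53.95766344]]
small h 0.02190720504994097
small encl 408.7467346191406 -224.1781463623047 22.14331817626953 mean [ 409.76800868 -222.92476437] 47 span [40.68111133 41.14635128]
large h 0.028563643905774816
large encl 369.810546875 -395.53558349609375 31.745838165283203 mean [ 368.8111815  -395.73454911] 70 span [57.23125349 62.94566477]
loupe h 0.04202868700848499
loupe encl 692.099609375 -120.00023651123047 21.50960350036621 mean [ 692.1217289  -121.34561446] 42 span [42.66945954 34.02366039]
oil h 0.06014984343219701
oil encl 573.1776733398438 -149.4414520263672 13.572088241577148 mean [ 572.77629779 -150.00647701] 29 span [25.62723413 22.88261348]
can h 0.06150448800660864
can encl 489.7095947265625 -424.2814025878906 24.302337646484375 mean [ 487.71692279 -423.71902916] 50 span [39.74492588 47.35582304]
A pin 716 [0.75937348 0.02817022 0.08056267] mean48-62 722 [0.65237443 0.0299755  0.05578521] foot [0.64472649 0.04085366 0.01499636] [0.27965565 0.31281269 0.00996842]
B pin 46 [0.49307016 0.09428382 0.07596307] mean48-62 565 [0.51680523 0.08310591 0.05486269] foot [0.55232457 0.04453938 0.01498802] [0.2033381  0.19331545 0.00994853]
C pin 193 [ 0.55886177 -0.14884867  0.07889073] mean48-62 563 [ 0.53726477 -0.06461009  0.05562206] foot [ 0.52934107 -0.0877945   0.01500968] [0.27974153 0.30725637 0.00991768]
box [ 0.51859348 -0.39997951  0.15002755] [0.81592634 0.09995063 0.2999771 ]
```

```bash
sleep 1
```

```text
(no output)
```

View pics/crop_r.png

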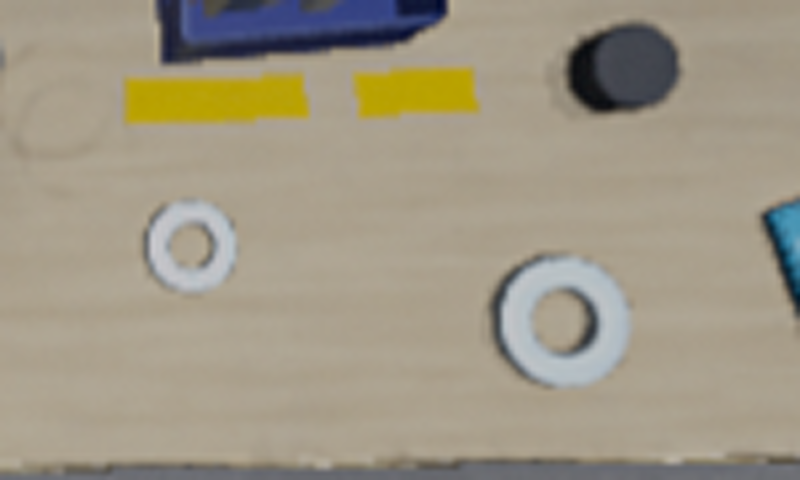

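View pics/crop_u.png

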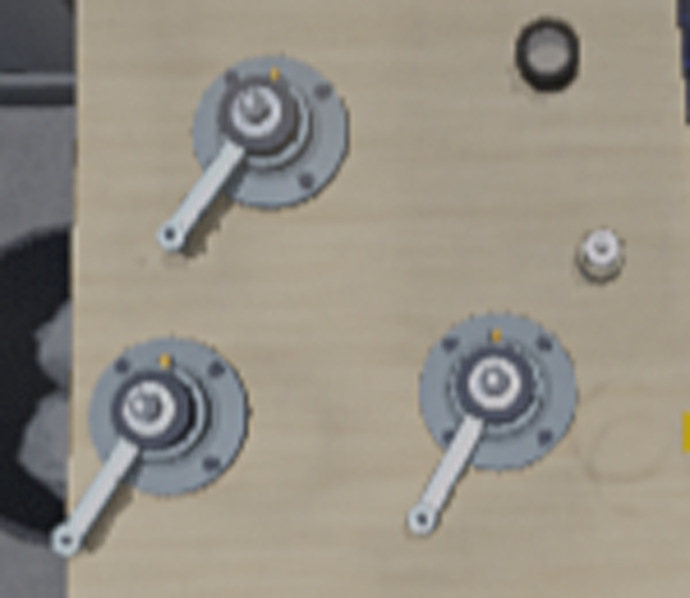

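```bash
python3 - <<'E'
from h import *
c=load('top'); s=load('scene'); P=cloud(c); S=cloud(s)
for nm,f,t,sh in [('A',(271,131),(171,236),(256,108)),('B',(169,416),(66,541),(149,407)),('C',(498,392),(421,520),(495,381))]:
    g=lambda a,z:atz(c,np.float64(135+a[0]/4.6-.4),np.float64(125+a[1]/4.6-.4),z)[:2]
    F=g(f,.015);T=g(t,.053);H=g(sh,.06)
    print(nm,'foot',F,'tip',T,'seat',H,'r',np.linalg.norm(T-H), 'ang from -x to +y',np.arctan2(T[1]-H[1],-(T[0]-H[0])))
    for n,Q in(('top',P),('scene',S)):
        d=np.hypot(Q[...,0]-F[0],Q[...,1]-F[1])
        q=Q[(d<.06)&(Q[...,2]>.011)&(Q[...,2]<.019)]
        p=Q[(d<.03)&(Q[...,2]>.066)]
        tt=Q[(np.hypot(Q[...,0]-T[0],Q[...,1]-T[1])<.012)&(Q[...,2]>.045)]
        print('  ',n,'foot ctr',(q.min(0)+q.max(0))[:2]/2,(q.max(0)-q.min(0))[:2],'pin',len(p),np.median(p,0),p[:,2].max(),'tip',len(tt),np.median(tt,0))
cs=S[(S[...,2]>.012)&(np.hypot(S[...,0]-.409,S[...,1]+.223)<.03)]; print('ring scene',(cs.min(0)+cs.max(0))/2,cs.max(0)-cs.min(0))
d=R.from_rotvec(bot.read_state()['tcp_rot']).as_matrix();print(d)
E
```

```text
A foot [0.65550519 0.03859558] tip [0.5882651  0.08753891] seat [0.65813684 0.03996539] r 0.08452987453094893 ang from -x to +y 0.5977707942557688
   top foot ctr [0.65651795 0.03899659] [0.08734299 0.0877388 ] pin 36 [0.6554041  0.03849761 0.07998663] 0.08546920886843079 tip 41 [0.5904032  0.08586953 0.05407684]
   scene foot ctr [0.65737949 0.03500806] [0.08775126 0.0859628 ] pin 33 [0.65688143 0.0361109  0.07636653] 0.08352401764548789 tip 31 [0.59013087 0.08357764 0.05161575]
B foot [0.49195779 0.09522199] tip [0.42219386 0.14186205] seat [0.49325907 0.0967764 ] r 0.08416044865635712 ang from -x to +y 0.5653491887699751
   top foot ctr [0.49383634 0.09649408] [0.08636164 0.08838023] pin 38 [0.49304906 0.09441686 0.07940615] 0.08625371483715916 tip 44 [0.42267135 0.13871896 0.05324997]
   scene foot ctr [0.49555406 0.09103222] [0.08885078 0.08390705] pin 38 [0.49340244 0.09097751 0.07595399] 0.08578158038111994 tip 35 [0.42392139 0.13997322 0.05193321]
C foot [ 0.50252723 -0.09054448] tip [ 0.4302557  -0.04957412] seat [ 0.50434538 -0.0906362 ] r 0.08470758521465972 ang from -x to +y 0.5060782916917677
   top foot ctr [ 0.50382903 -0.08958796] [0.08664326 0.08635167] pin 35 [ 0.50309273 -0.09097634  0.07968224] 0.08492847977960549 tip 38 [ 0.43195391 -0.05146854  0.05433291]
   scene foot ctr [ 0.50551677 -0.09448848] [0.08867654 0.0900939 ] pin 37 [ 0.50342692 -0.09517881  0.07710075] 0.08690388526279746 tip 34 [ 0.43196017 -0.05337939  0.05264172]
ring scene [ 0.41013682 -0.22675211  0.01703087] [0.04250268 0.04247146 0.00999356]
[[-8.94344615e-01  4.47377622e-01 -9.86031971e-04]
 [ 4.47378706e-01  8.94342701e-01 -1.85128128e-03]
 [ 5.36286800e-05 -2.09681315e-03 -9.99997800e-01]]
```

The small ring is the collar, at about (0.410, -0.225). Its outer diameter measures about 42 to 44 mm, against about 60 mm for the large one. The units sit at about A (0.656,0.038), B (0.4935,0.0945) and C (0.5035,-0.0925). I'll start with B.

```bash
cat >> h.py <<'E'
C={'A':(.656,.038),'B':(.4935,.0945),'C':(.5035,-.0925)}
def tgt(u,th,r,n,z):
    return np.array([C[u][0]-r*np.cos(th)+n*np.sin(th),C[u][1]+r*np.sin(th)+n*np.cos(th),z]),th
def rel(targets,th=None,pos=None):
    """targets list of (pos,theta) -> rows in tool frame (mm,deg)"""
    st=bot.read_state(); M=R.from_rotvec(st['tcp_rot']).as_matrix(); p0=st['tool_pos'] if pos is None else pos
    t0=np.arctan2(M[1,0],-M[0,0])
    print('now',np.round(p0*1000,1),'th',round(t0,3),'F',np.round(st['wrist_force'],1),'t',round(st['time'],1))
    for p,t in targets:
        d=M.T@(np.array(p)-p0)*1000; print(np.round(d,1).tolist(),round(np.degrees(t-t0),1))
E
python3 - <<'E'
from h import *
rel([tgt('B',.58,58,0,0)[:0] or tgt('B',.58,.058,.045,.15),tgt('B',.58,.058,.045,.037)])
E
```

```text
now [301.7 603.1 230.1] th 0.464 F [ 0.3 -0.5  0.6] t 0.1
[-346.7, -317.4, 80.7] 6.7
[-346.7, -317.2, 193.7] 6.7
```

Call:
{"method": "move_arm", "body": {
  "steps": [
    [-347, -317, 80, 6.7, 0],
    [-347, -317, 80, 6.7, 0],
    [-347, -317, 80, 6.7, 0],
    [-347, -317, 80, 6.7, 0],
    [-347, -317, 80, 6.7, 0],
    [-347, -317, 80, 6.7, 0],
    [-347, -317, 80, 6.7, 0],
    [-347, -317, 80, 6.7, 0],
    [-347, -317, 80, 6.7, 0],
    [-347, -317, 80, 6.7, 0],
    [-347, -317, 80, 6.7, 0],
    [-347, -317, 80, 6.7, 0],
    [-347, -317, 80, 6.7, 0]
  ],
  "newtons": 30
}}

```text
time: 1.4
tool_pos: [0.4703, 0.1657, 0.1514]
tcp_rot: [-0.899, -3.01, -0.001]
wrist_force: [-0.0, -0.1, 0.4]
width: -0.002
```

Call:
{"method": "move_arm", "body": {
  "steps": [
    [0, 0, 50, 0, 0],
    [0, 0, 90, 0, 0],
    [0, 0, 114, 0, 0],
    [0, 0, 114, 0, 0],
    [0, 0, 114, 0, 0]
  ]
}}

```text
time: 1.9
tool_pos: [0.4703, 0.166, 0.0376]
tcp_rot: [-0.897, -3.01, 0.0]
wrist_force: [-0.3, -1.1, -0.2]
width: -0.002
```

```bash
python3 - <<'E'
from h import *
for n in ['top','scene']:
    c=cam(n); st=bot.read_state(); print(st['tool_pos'],st['wrist_force'])
    im=c['pixels'][:,:,::-1].copy()
    u,v=proj(c,[[.4935,.0945,.06]])[0]; u,v=int(u),int(v); x0=max(0,u-70)
    cr=cv2.resize(im[max(0,v-60):v+60,x0:x0+140],(700,600),interpolation=cv2.INTER_CUBIC)
    cv2.imwrite(f'pics/b1_{n}.png',cr)
E
```

```text
[0.47154572 0.16618136 0.03867328] [ 0.26859928 -0.72585328  0.10532729]
[0.47218934 0.1661652  0.03928816] [ 0.34375338 -0.21186993  0.61250103]
```

View pics/b1_top.png

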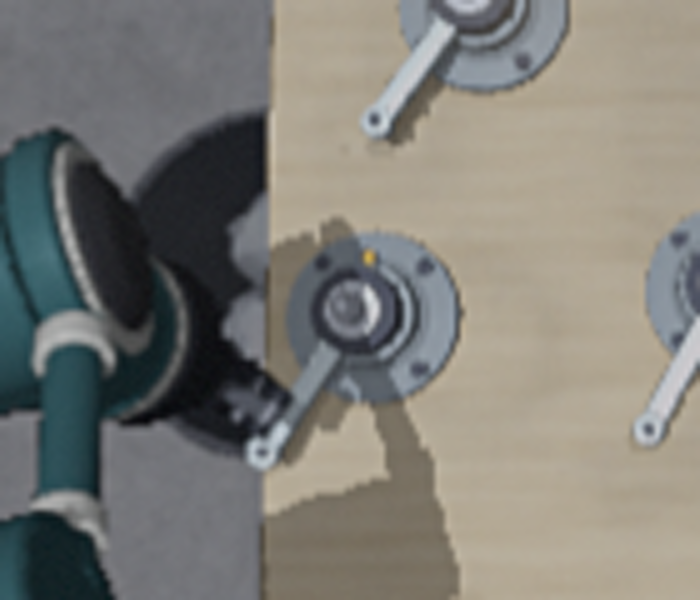

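View pics/b1_scene.png

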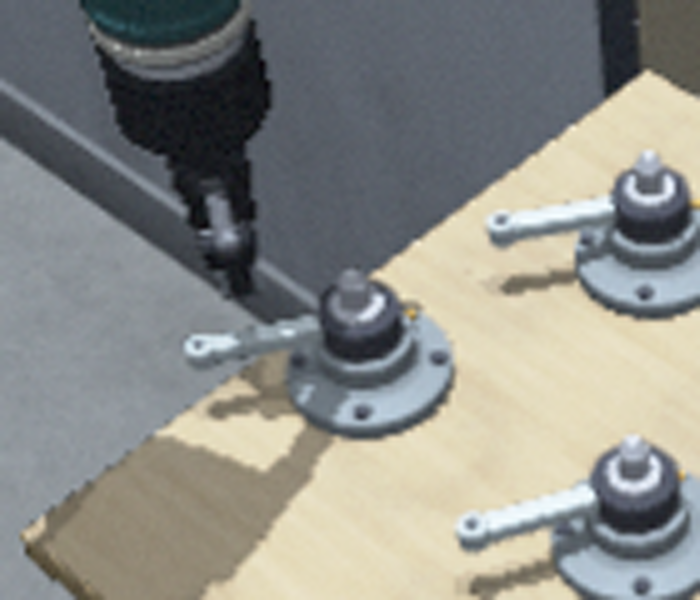

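```bash
python3 - <<'E'
from h import *
c=load('scene')
u,v=proj(c,[[.4935,.0945,.06]])[0]; u,v=int(u),int(v); x0=max(0,u-70);y0=max(0,v-60)
print((proj(c,[[.4715,.166,.0385]])[0]-[x0,y0])*5)
rel([tgt('B',.58,.058,.028,.0375),tgt('B',.58,.058,.022,.0375)]+[tgt('B',.58-a,.058,.0205,.0375) for a in (.1,.2,.3,.4,.5,.6)])
for i in range(5): print(bot.read_state()['tool_pos'])
E
```

```text
[236.72393536 288.27332543]
now [472.2 166.2  39.3] th 0.58 F [ 0.3 -0.2  0.6] t 2.0
[0.9, -20.3, 1.7] 0.0
[0.9, -26.3, 1.7] 0.0
[2.7, -33.7, 1.7] -5.7
[3.8, -39.7, 1.7] -11.4
[4.4, -45.8, 1.6] -17.2
[4.3, -52.0, 1.6] -22.9
[3.7, -58.1, 1.6] -28.6
[2.4, -64.1, 1.6] -34.4
[0.47218934 0.1661652  0.03928816]
[0.47218934 0.1661652  0.03928816]
[0.47218934 0.1661652  0.03928816]
[0.47218934 0.1661652  0.03928816]
[0.47218934 0.1661652  0.03928816]
```

Call:
{"method": "move_arm", "body": {
  "steps": [
    [0, -8, 0, 0, 0],
    [0, -15, 0, 0, 0],
    [0, -20, 0, 0, 0],
    [0, -23, 0, 0, 0]
  ]
}}

```text
time: 2.4
tool_pos: [0.4576, 0.145, 0.0377]
tcp_rot: [0.9, 3.009, 0.0]
wrist_force: [-0.6, 0.8, 0.4]
width: 0.002
```

Call:
{"method": "move_arm", "body": {
  "steps": [
    [0.4, -3, 0, -2.9, 0],
    [1.0, -6, 0, -5.7, 0],
    [1.7, -9, 0, -8.6, 0]
  ]
}}

```text
time: 2.7
tool_pos: [0.4518, 0.1399, 0.0376]
tcp_rot: [0.67, 3.069, 0.004]
wrist_force: [-0.0, 5.1, -0.5]
width: -0.002
```

```bash
cat >> h.py <<'E'
def look(u,name):
    for n in ['top','scene']:
        c=cam(n); st=bot.read_state()
        im=c['pixels'][:,:,::-1]
        a,b=proj(c,[[*C[u],.05]])[0]; a,b=int(a),int(b); x0=max(0,a-70);y0=max(0,b-60)
        cv2.imwrite(f'pics/{name}_{n}.png',cv2.resize(im[y0:y0+120,x0:x0+140],(700,600),interpolation=cv2.INTER_CUBIC))
        print(n,'crop origin',x0,y0,'t',st['time'],st['tool_pos'],st['wrist_force'],st['torque'])
E
python3 -c "
from h import *
look('B','b2')"
```

```text
top crop origin 98 153 t 2.75 [0.45155174 0.13956973 0.03757356] [ 0.72238613  4.05848085 -0.24232991] [ 0.63661204 -0.08690785 -0.06511574]
scene crop origin 95 97 t 2.8 [0.45163466 0.13954043 0.03758652] [ 0.25106184  4.40942628 -1.04530653] [ 0.65523102  0.03377331 -0.03658862]
```

View pics/b2_scene.png

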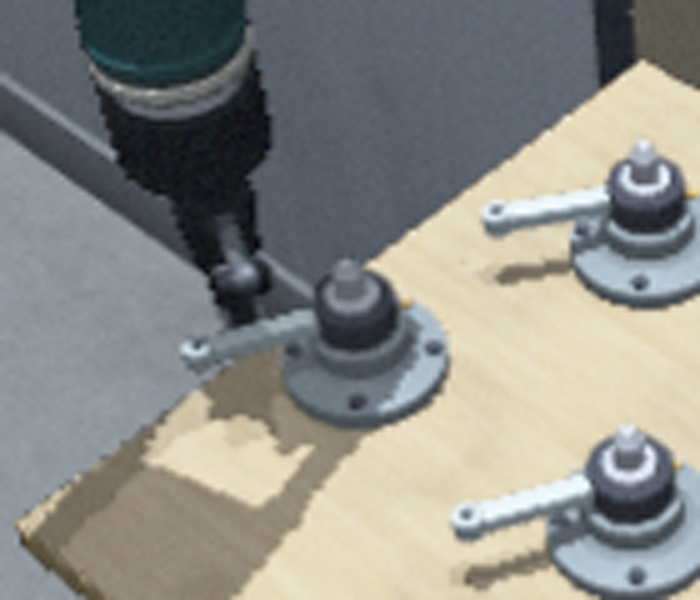

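B already pushes back at 4 to 5 N, so it may be the one that drags. I'll go on round the arc, rotating the tool about the unit's axis.

```bash
cat >> h.py <<'E'
def arc(u,das):
    st=bot.read_state(); p=st['tool_pos']; M=R.from_rotvec(st['tcp_rot']).as_matrix(); th=np.arctan2(M[1,0],-M[0,0])
    d=p[:2]-C[u]; print('r',d@[-np.cos(th),np.sin(th)],'n',d@[np.sin(th),np.cos(th)],'th',th)
    T=[]
    for a in das:
        c,s=np.cos(a),np.sin(a); q=np.array([c*d[0]-s*d[1],s*d[0]+c*d[1]])+C[u]
        T.append(([*q,p[2]],th-a))
    rel(T)
E
python3 -c "
from h import *
arc('B',[.1,.2,.3,.4,.45,.5])"
```

```text
r 0.056867079614194876 n 0.023398336953720116 th 0.43157309697361723
now [451.6 139.5  37.6] th 0.432 F [ 0.3  4.4 -1. ] t 2.8
[2.1, -5.8, -0.0] -5.7
[3.5, -11.8, -0.0] -11.5
[4.4, -17.9, -0.0] -17.2
[4.6, -24.0, -0.0] -22.9
[4.5, -27.1, -0.0] -25.8
[4.3, -30.1, -0.1] -28.6
```

Call:
{"method": "move_arm", "body": {
  "steps": [
    [1.1, -2.9, 0, -2.9, 0],
    [2.1, -5.8, 0, -5.7, 0],
    [2.9, -8.8, 0, -8.6, 0],
    [3.5, -11.8, 0, -11.5, 0],
    [4.0, -14.9, 0, -14.3, 0],
    [4.4, -17.9, 0, -17.2, 0]
  ]
}}

```text
time: 3.4
tool_pos: [0.4407, 0.1252, 0.0377]
tcp_rot: [0.205, 3.133, 0.002]
wrist_force: [1.5, 4.6, -1.5]
width: 0.001
```

```bash
python3 -c "
from h import *
look('B','b3')
arc('B',[.05,.1,.15,.2,.25])"
```

```text
top crop origin 98 153 t 3.45 [0.44056872 0.12487833 0.03759488] [1.26783142 3.62243816 0.61944216] [ 0.54491321 -0.20789556 -0.04237244]
scene crop origin 95 97 t 3.5 [0.44063147 0.12488864 0.03763117] [ 1.62159422  3.60723938 -0.56106066] [ 0.4596317  -0.20056059  0.01420754]
r 0.056405852244280685 n 0.023171777475130387 th 0.13189546495087223
now [440.6 124.9  37.6] th 0.132 F [ 1.6  3.6 -0.6] t 3.5
[1.1, -2.8, -0.0] -2.9
[2.0, -5.7, -0.0] -5.7
[2.8, -8.7, -0.0] -8.6
[3.5, -11.7, -0.0] -11.5
[4.0, -14.7, -0.0] -14.3
```

View pics/b3_top.png

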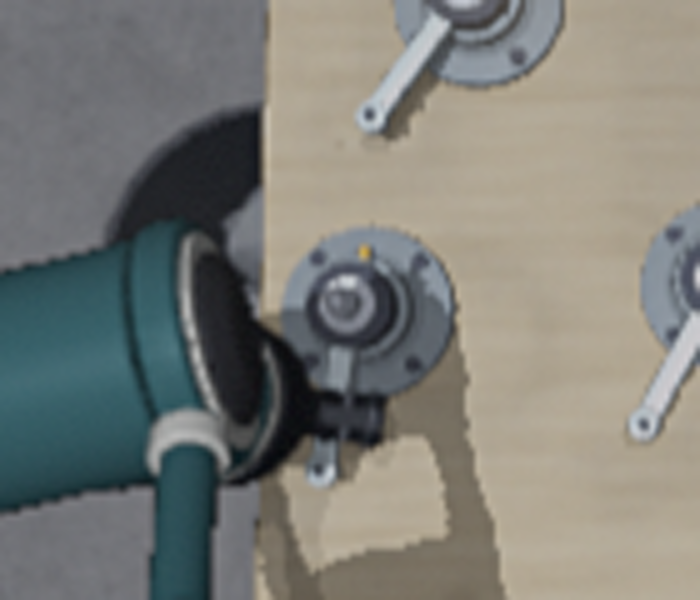

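View pics/b3_scene.png

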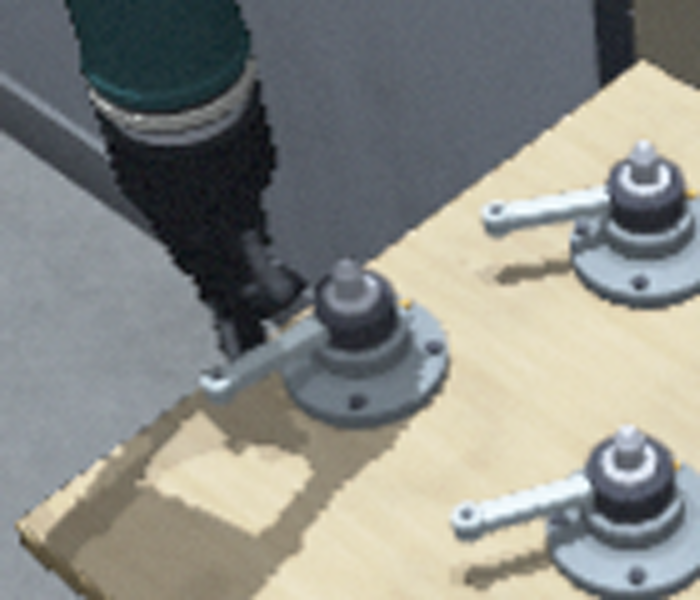

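```bash
python3 -c "
from h import *
c=load('top')
for p in [[.4406,.1249,.0375],[.4406,.1105,.0375],[.4406,.1394,.0375],[.4406,.1249,.11]]: print((proj(c,[p])[0]-[98,153])*5)
P=cloud(c)
for u,v in [(370,420),(345,420),(320,415),(340,380),(365,440)]: print(u,v,P[153+v//5,98+u//5])
"
```

```text
[297.1940055  409.18392923]
[325.77964306 408.69511857]
[268.39561626 409.6788025 ]
[260.34801535 404.06197485]
370 420 [0.4314363  0.06788565 0.1363044 ]
345 420 [0.43153306 0.07865408 0.13935957]
320 415 [0.43383061 0.08898245 0.14418151]
340 380 [0.45416495 0.10028772 0.05242637]
365 440 [0.42243401 0.07049046 0.1341363 ]
```

The top view shows the arm swung to about straight ahead, tip at (320,472). The dark part on the right is the gripper knuckle, at z 0.136, well clear.

Call:
{"method": "move_arm", "body": {
  "steps": [
    [1.1, -2.8, 0, -2.9, 0],
    [2.0, -5.7, 0, -5.7, 0],
    [2.8, -8.7, 0, -8.6, 0]
  ]
}}

```text
time: 3.8
tool_pos: [0.437, 0.1169, 0.0376]
tcp_rot: [-0.03, 3.14, 0.002]
wrist_force: [1.2, 4.8, -0.3]
width: -0.002
```

```bash
python3 -c "
from h import *
arc('B',[.02,.04,.06,.08,.10])"
```

```text
r 0.05608572243513539 n 0.023455872663908663 th -0.019159387775599925
now [437.  116.9  37.6] th -0.019 F [ 1.2  4.8 -0.3] t 3.8
[0.5, -1.1, -0.0] -1.1
[0.9, -2.3, -0.0] -2.3
[1.3, -3.4, -0.0] -3.4
[1.7, -4.6, -0.0] -4.6
[2.1, -5.7, -0.0] -5.7
```

Call:
{"method": "move_arm", "body": {
  "steps": [
    [0.5, -1.1, 0, -1.1, 0],
    [0.9, -2.3, 0, -2.3, 0]
  ]
}}

```text
time: 4.0
tool_pos: [0.4362, 0.1144, 0.0377]
tcp_rot: [-0.093, 3.138, 0.001]
wrist_force: [2.8, 3.7, -1.2]
width: -0.002
```

Call:
{"method": "move_arm", "body": {
  "steps": [
    [0.5, -1.1, 0, -1.1, 0],
    [0.9, -2.3, 0, -2.3, 0]
  ]
}}

```text
time: 4.2
tool_pos: [0.4352, 0.1119, 0.0376]
tcp_rot: [-0.158, 3.136, 0.0]
wrist_force: [2.4, 4.3, -0.0]
width: -0.001
```

Call:
{"method": "move_arm", "body": {
  "steps": [
    [0.5, -1.1, 0, -1.1, 0]
  ]
}}

```text
time: 4.3
tool_pos: [0.4346, 0.1107, 0.0376]
tcp_rot: [-0.188, 3.135, 0.0]
wrist_force: [3.3, 5.1, 1.3]
width: -0.002
```

Call:
{"method": "move_arm", "body": {
  "steps": [
    [0.5, -1.1, 0, -1.1, 0]
  ]
}}

```text
time: 4.4
tool_pos: [0.4341, 0.1095, 0.0375]
tcp_rot: [-0.219, 3.133, 0.0]
wrist_force: [3.2, 5.4, 0.4]
width: 0.002
```

Call:
{"method": "move_arm", "body": {
  "steps": [
    [0.5, -1.1, 0, -1.1, 0]
  ]
}}

```text
time: 4.5
tool_pos: [0.4336, 0.1083, 0.0375]
tcp_rot: [-0.249, 3.131, 0.0]
wrist_force: [2.0, 4.1, 1.0]
width: 0.0
```

Call:
{"method": "move_arm", "body": {
  "steps": [
    [0.5, -1.1, 0, -1.1, 0]
  ]
}}

```text
time: 4.6
tool_pos: [0.4331, 0.1071, 0.0374]
tcp_rot: [0.28, -3.129, -0.0]
wrist_force: [1.9, 3.9, 1.1]
width: 0.003
```

Call:
{"method": "move_arm", "body": {
  "steps": [
    [0.5, -1.1, 0, -1.1, 0]
  ]
}}

```text
time: 4.7
tool_pos: [0.4327, 0.1059, 0.0373]
tcp_rot: [0.31, -3.126, -0.0]
wrist_force: [0.9, 4.1, 0.9]
width: 0.005
```

Call:
{"method": "move_arm", "body": {
  "steps": [
    [0.5, -1.1, 0, -1.1, 0]
  ]
}}

```text
time: 4.8
tool_pos: [0.4323, 0.1047, 0.0373]
tcp_rot: [0.34, -3.123, -0.0]
wrist_force: [2.1, 3.8, 2.6]
width: -0.001
```

```bash
python3 -c "
from h import *
arc('B',[.02,.04])"
```

```text
r 0.057545020964988786 n 0.02311531254961554 th -0.2166169003756836
now [432.3 104.7  37.3] th -0.217 F [2.1 3.8 2.6] t 4.8
[0.5, -1.2, 0.0] -1.1
[0.9, -2.3, 0.0] -2.3
```

Call:
{"method": "move_arm", "body": {
  "steps": [
    [0.4, -1.1, -0.1, -1.1, 0]
  ]
}}

```text
time: 4.9
tool_pos: [0.4322, 0.1035, 0.0373]
tcp_rot: [0.37, -3.12, -0.0]
wrist_force: [2.7, 4.4, 0.8]
width: 0.002
```

Call:
{"method": "move_arm", "body": {
  "steps": [
    [0.4, -1.1, -0.1, -1.1, 0]
  ]
}}

```text
time: 5.0
tool_pos: [0.432, 0.1024, 0.0373]
tcp_rot: [0.4, -3.116, -0.0]
wrist_force: [1.6, 4.7, -0.9]
width: -0.0
```

Call:
{"method": "move_arm", "body": {
  "steps": [
    [0.4, -1.1, -0.1, -1.1, 0]
  ]
}}

```text
time: 5.1
tool_pos: [0.4318, 0.1012, 0.0374]
tcp_rot: [0.429, -3.111, -0.0]
wrist_force: [1.0, 4.8, -0.8]
width: -0.002
```

Call:
{"method": "move_arm", "body": {
  "steps": [
    [0.4, -1.1, 0, -1.1, 0]
  ]
}}

```text
time: 5.2
tool_pos: [0.4317, 0.1, 0.0374]
tcp_rot: [0.459, -3.107, -0.0]
wrist_force: [0.7, 4.5, 0.6]
width: -0.004
```

```bash
python3 -c "
from h import *
look('B','b4')
arc('B',[.02,.04])"
```

```text
top crop origin 98 153 t 5.25 [0.43170037 0.09990651 0.03738309] [1.61137001 2.99177558 0.29817975] [ 0.68330502 -0.21568419  0.06975571]
scene crop origin 95 97 t 5.3 [0.43169168 0.09989585 0.03737504] [ 1.51623067  4.01005916 -0.58938908] [ 0.65409413 -0.17701981 -0.04286973]
r 0.057627790104076135 n 0.02298741064014177 th -0.29247398279053893
now [431.7  99.9  37.4] th -0.292 F [ 1.5  4.  -0.6] t 5.3
[0.4, -1.2, 0.0] -1.1
[0.9, -2.3, 0.0] -2.3
```

View pics/b4_top.png

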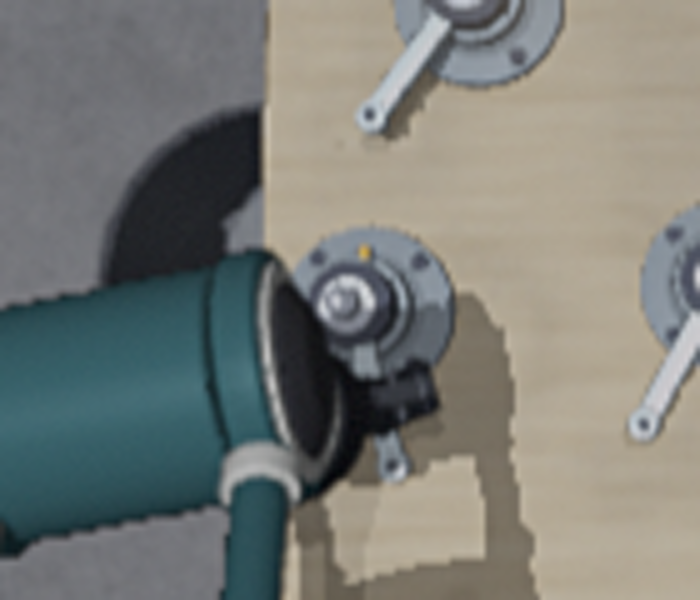

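View pics/b4_scene.png

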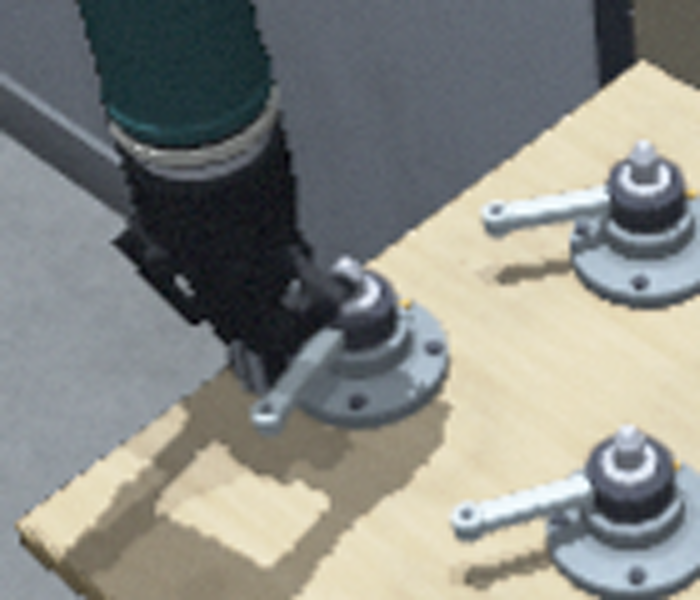

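The arm has swung well past the front, tip at crop (395,465). No stop yet, and the force is a steady 4.5 N.

Call:
{"method": "move_arm", "body": {
  "steps": [
    [0.4, -1.1, 0, -1.1, 0]
  ]
}}

```text
time: 5.4
tool_pos: [0.4316, 0.0989, 0.0374]
tcp_rot: [0.488, -3.103, -0.0]
wrist_force: [0.4, 4.7, -0.4]
width: -0.001
```

Call:
{"method": "move_arm", "body": {
  "steps": [
    [0.4, -1.1, 0, -1.1, 0]
  ]
}}

```text
time: 5.5
tool_pos: [0.4315, 0.0977, 0.0374]
tcp_rot: [0.519, -3.098, -0.0]
wrist_force: [1.7, 4.4, -1.1]
width: -0.001
```

```bash
python3 -c "
from h import *
c=load('top')
T=atz(c,np.float64(98+395/5),np.float64(153+465/5),.053);print(T,np.arctan2(T[1]-.0955,.4932-T[0]))"
```

```text
[0.41168105 0.07226116 0.053     ] -0.27770650740554714
```

Call:
{"method": "move_arm", "body": {
  "steps": [
    [0.4, -1.1, 0, -1.1, 0]
  ]
}}

```text
time: 5.6
tool_pos: [0.4316, 0.0965, 0.0374]
tcp_rot: [0.549, -3.093, -0.0]
wrist_force: [0.8, 4.3, -0.8]
width: 0.001
```

Call:
{"method": "move_arm", "body": {
  "steps": [
    [0.4, -1.1, 0, -1.1, 0]
  ]
}}

```text
time: 5.7
tool_pos: [0.4316, 0.0954, 0.0374]
tcp_rot: [0.578, -3.087, -0.0]
wrist_force: [0.3, 4.3, -1.2]
width: -0.001
```

Call:
{"method": "move_arm", "body": {
  "steps": [
    [0.4, -1.1, 0, -1.1, 0]
  ]
}}

```text
time: 5.8
tool_pos: [0.4316, 0.0942, 0.0374]
tcp_rot: [0.608, -3.082, -0.0]
wrist_force: [0.6, 4.0, -1.3]
width: -0.005
```

Call:
{"method": "move_arm", "body": {
  "steps": [
    [0.4, -1.1, 0, -1.1, 0]
  ]
}}

```text
time: 5.9
tool_pos: [0.4317, 0.093, 0.0374]
tcp_rot: [0.637, -3.076, -0.0]
wrist_force: [0.6, 4.7, -1.3]
width: -0.003
```

Call:
{"method": "move_arm", "body": {
  "steps": [
    [0.4, -1.1, 0, -1.1, 0]
  ]
}}

```text
time: 6.0
tool_pos: [0.4317, 0.092, 0.0374]
tcp_rot: [0.666, -3.069, -0.001]
wrist_force: [-0.1, 8.7, -0.8]
width: -0.004
```

Call:
{"method": "move_arm", "body": {
  "steps": [
    [0.4, -1.1, 0, -1.1, 0]
  ]
}}

```text
time: 6.1
tool_pos: [0.4315, 0.0917, 0.0374]
tcp_rot: [0.694, -3.063, -0.004]
wrist_force: [-1.0, 13.1, -1.5]
width: -0.003
```

B has come up against its stop: the force rose from 4.5 to 8.7 to 13.1 N while the tool stalled. Its drag was about 4.5 N throughout. I'll back off and lift.

Call:
{"method": "move_arm", "body": {
  "steps": [
    [0, 5, 0, 0, 0],
    [0, 12, 0, 0, 0],
    [0, 20, 0, 0, 0],
    [0, 20, -40, 0, 0],
    [0, 20, -85, 0, 0],
    [0, 20, -85, 0, 0]
  ]
}}

```text
time: 6.7
tool_pos: [0.4282, 0.11, 0.1288]
tcp_rot: [-0.693, 3.052, -0.002]
wrist_force: [0.7, 0.4, 0.1]
width: -0.001
```

```bash
python3 - <<'E'
from h import *
rel([tgt('A',.59,.058,.045,.125),tgt('A',.59,.058,.045,.0375)])
look('B','b5')
E
```

```text
now [428.2 110.  128.8] th -0.446 F [0.7 0.4 0.1] t 6.7
[-183.5, -90.4, 6.1] 59.4
[-182.6, -90.1, 93.6] 59.4
top crop origin 98 153 t 6.75 [0.42641006 0.10957141 0.12618501] [-0.55796774  0.33533148 -0.69220735] [-0.00671453 -0.00089052 -0.03069822]
scene crop origin 95 97 t 6.8 [0.42447317 0.10917627 0.12398633] [-0.5555296   0.33522261 -1.1756669 ] [-0.02917852  0.0697882  -0.01001203]
```

View pics/b5_scene.png

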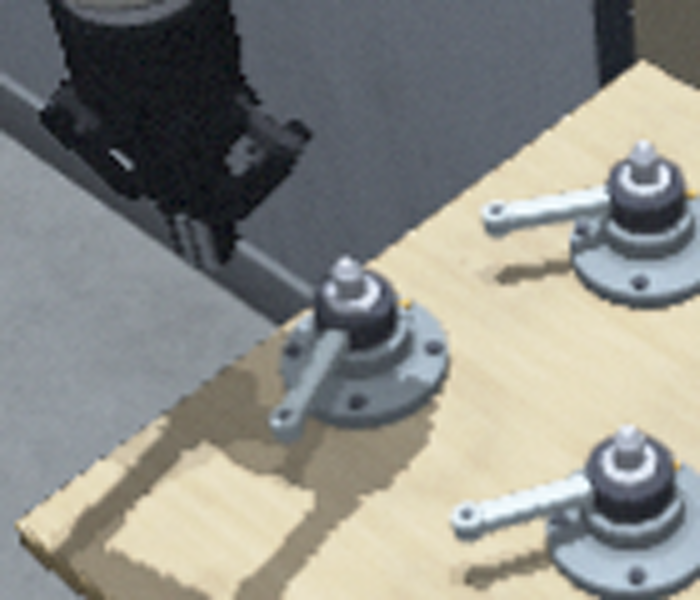

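```bash
python3 - <<'E'
from h import *
p=bot.read_state()['tool_pos'];print(p)
p=np.array([.4237,.109,.1225])
rel([tgt('A',.59,.058,.045,.145),tgt('A',.59,.058,.045,.0375),tgt('A',.59,.058,.025,.0375)],pos=p)
E
```

```text
[0.42447317 0.10917627 0.12398633]
now [423.7 109.  122.5] th -0.446 F [-0.6  0.3 -1.2] t 6.8
[-188.2, -91.5, -21.8] 59.4
[-187.8, -91.3, 85.7] 59.4
[-170.6, -101.5, 85.7] 59.4
```

Call:
{"method": "move_arm", "body": {
  "steps": [
    [0, 0, -21, 8, 0],
    [-40, -20, -22, 16, 0],
    [-85, -40, -22, 24, 0],
    [-130, -62, -22, 32, 0],
    [-170, -82, -22, 40, 0],
    [-188, -91.5, -22, 48, 0],
    [-188, -91.5, -22, 56, 0],
    [-188, -91.5, 0, 59.4, 0],
    [-188, -91.5, 45, 59.4, 0],
    [-188, -91.5, 85.5, 59.4, 0],
    [-188, -91.5, 85.5, 59.4, 0],
    [-180, -96.5, 85.5, 59.4, 0],
    [-172, -101, 85.5, 59.4, 0],
    [-172, -101, 85.5, 59.4, 0]
  ]
}}

```text
time: 8.2
tool_pos: [0.6232, 0.0908, 0.0395]
tcp_rot: [0.916, 3.002, 0.001]
wrist_force: [0.1, 0.6, -0.1]
width: -0.003
```

```bash
python3 - <<'E'
from h import *
look('A','a1')
arc('A',[.1,.2,.3,.4,.5,.6])
E
```

```text
top crop origin 121 89 t 8.25 [0.62362027 0.09121846 0.03969497] [-0.04607669  0.00622437  0.00409349] [ 0.00288664 -0.01154763 -0.05888941]
scene crop origin 153 74 t 8.3 [0.62378052 0.09148691 0.03959027] [-0.08016596 -0.25737704 -0.03788157] [ 0.0477963  -0.00451846  0.04142143]
r 0.05658547037608518 n 0.02640130622990231 th 0.5920771050674196
now [623.8  91.5  39.6] th 0.592 F [-0.1 -0.3 -0. ] t 8.3
[2.4, -5.8, -0.0] -5.7
[4.1, -11.8, -0.0] -11.5
[5.3, -17.9, -0.1] -17.2
[5.8, -24.1, -0.1] -22.9
[5.7, -30.4, -0.1] -28.6
[5.0, -36.6, -0.1] -34.4
```

View pics/a1_scene.png

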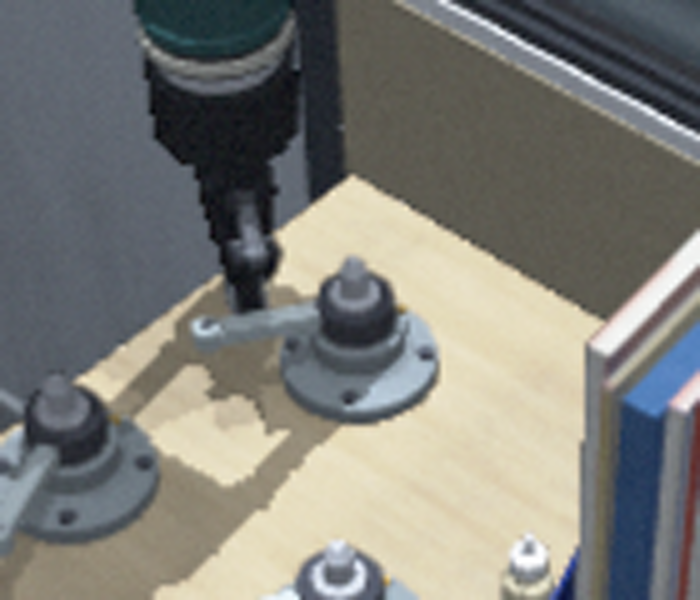

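Call:
{"method": "move_arm", "body": {
  "steps": [
    [0, -2, 1.5, 0, 0],
    [0, -4, 2, 0, 0],
    [1.2, -6.9, 2, -2.9, 0],
    [2.4, -9.8, 2, -5.7, 0],
    [3.3, -12.8, 2, -8.6, 0],
    [4.1, -15.8, 2, -11.5, 0]
  ]
}}

```text
time: 8.9
tool_pos: [0.6103, 0.0811, 0.0353]
tcp_rot: [0.606, 3.082, 0.0]
wrist_force: [-0.6, 1.1, -1.0]
width: -0.002
```

```bash
python3 - <<'E'
from h import *
look('A','a2')
arc('A',[.1,.2,.3,.4,.5,.6])
E
```

```text
top crop origin 121 89 t 8.95 [0.60976169 0.08076244 0.03518615] [ 0.40721928 -0.49177183  0.38245132] [-0.00173785 -0.0106593  -0.01078813]
scene crop origin 153 74 t 9.0 [0.60985528 0.08089576 0.03517725] [ 0.08115501 -0.06285962 -0.58073891] [ 0.01964108 -0.01827347  0.03405343]
r 0.05899674456176247 n 0.022108048623310634 th 0.39038892048019236
now [609.9  80.9  35.2] th 0.39 F [ 0.1 -0.1 -0.6] t 9.0
[1.9, -6.0, 0.0] -5.7
[3.2, -12.2, 0.0] -11.5
[3.9, -18.4, 0.0] -17.2
[4.0, -24.7, 0.0] -22.9
[3.4, -31.0, 0.0] -28.6
[2.2, -37.2, 0.0] -34.4
```

View pics/a2_scene.png

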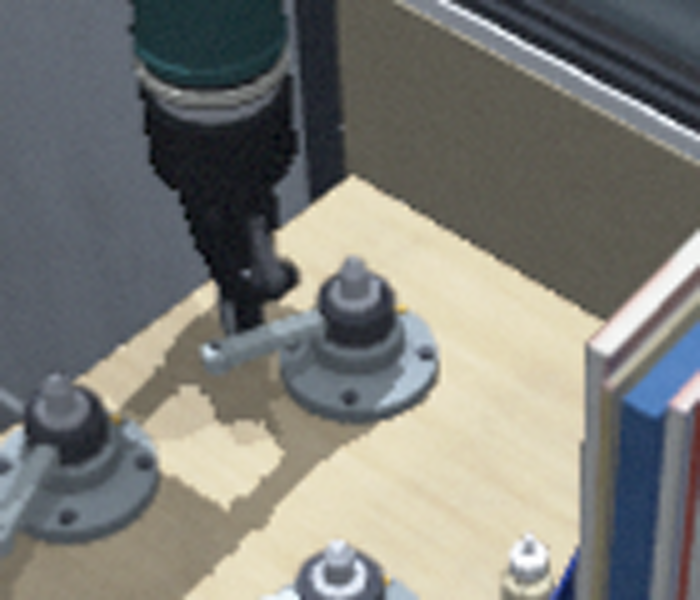

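The arm moved (tip (207,330) to (212,358)) with under 1 N, so A is free-turning.

Call:
{"method": "move_arm", "body": {
  "steps": [
    [1.0, -3, 0, -2.9, 0],
    [1.9, -6, 0, -5.7, 0],
    [2.6, -9.1, 0, -8.6, 0],
    [3.2, -12.2, 0, -11.5, 0],
    [3.6, -15.3, 0, -14.3, 0],
    [3.9, -18.4, 0, -17.2, 0],
    [4.0, -21.5, 0, -20.0, 0]
  ]
}}

```text
time: 9.7
tool_pos: [0.5984, 0.0628, 0.0352]
tcp_rot: [0.064, 3.14, 0.0]
wrist_force: [0.1, 0.9, 0.6]
width: 0.0
```

```bash
python3 - <<'E'
from h import *
look('A','a3')
arc('A',[.02,.03,.1])
E
```

```text
top crop origin 121 89 t 9.75 [0.59810622 0.06237881 0.03514698] [-0.65251303 -0.53656256  0.12126888] [ 0.00318787  0.007035   -0.00762961]
scene crop origin 153 74 t 9.8 [0.59810235 0.06251086 0.03510938] [0.83400315 0.53460027 1.11579856] [ 0.02363128 -0.01275708  0.01669171]
r 0.058887857026547454 n 0.022025916653384593 th 0.04254930425725095
now [598.1  62.5  35.1] th 0.043 F [0.8 0.5 1.1] t 9.8
[0.4, -1.2, 0.0] -1.1
[0.6, -1.8, 0.0] -1.7
[1.9, -6.0, 0.0] -5.7
```

View pics/a3_top.png

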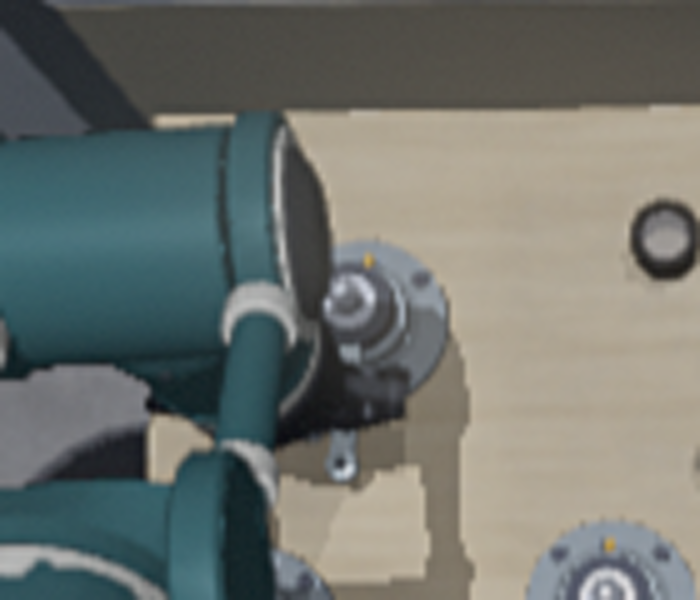

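Call:
{"method": "move_arm", "body": {
  "steps": [
    [0.4, -1.2, 0, -1.1, 0],
    [0.8, -2.4, 0, -2.3, 0],
    [1.2, -3.6, 0, -3.4, 0]
  ]
}}

```text
time: 10.1
tool_pos: [0.5969, 0.0592, 0.0351]
tcp_rot: [-0.03, 3.141, 0.0]
wrist_force: [0.1, 0.6, -0.7]
width: 0.001
```

Call:
{"method": "move_arm", "body": {
  "steps": [
    [0.4, -1.2, 0, -1.1, 0],
    [0.8, -2.4, 0, -2.3, 0]
  ]
}}

```text
time: 10.3
tool_pos: [0.5961, 0.0566, 0.0351]
tcp_rot: [-0.094, 3.14, 0.0]
wrist_force: [0.0, 1.4, 0.1]
width: 0.0
```

Call:
{"method": "move_arm", "body": {
  "steps": [
    [0.4, -1.2, 0, -1.1, 0],
    [0.8, -2.4, 0, -2.3, 0]
  ]
}}

```text
time: 10.5
tool_pos: [0.5954, 0.0541, 0.0351]
tcp_rot: [-0.157, 3.138, -0.0]
wrist_force: [1.1, 0.9, 0.2]
width: -0.001
```

```bash
python3 - <<'E'
from h import *
arc('A',[.02,.03,.1])
E
```

```text
r 0.058707640996704676 n 0.022083573050349758 th -0.09980964099404817
now [595.4  54.1  35.1] th -0.1 F [1.1 0.9 0.2] t 10.5
[0.4, -1.2, -0.0] -1.1
[0.6, -1.8, -0.0] -1.7
[1.9, -6.0, -0.0] -5.7
```

Call:
{"method": "move_arm", "body": {
  "steps": [
    [0.4, -1.2, 0, -1.1, 0],
    [0.8, -2.4, 0, -2.3, 0]
  ]
}}

```text
time: 10.7
tool_pos: [0.5948, 0.0516, 0.0351]
tcp_rot: [-0.22, 3.134, -0.0]
wrist_force: [-0.4, 0.4, 0.8]
width: 0.003
```

Call:
{"method": "move_arm", "body": {
  "steps": [
    [0.4, -1.2, 0, -1.1, 0]
  ]
}}

```text
time: 10.8
tool_pos: [0.5946, 0.0511, 0.0351]
tcp_rot: [-0.249, 3.132, 0.002]
wrist_force: [0.5, 5.6, -0.2]
width: -0.003
```

Call:
{"method": "move_arm", "body": {
  "steps": [
    [0.4, -1.2, 0, -1.1, 0]
  ]
}}

```text
time: 10.9
tool_pos: [0.5943, 0.051, 0.0351]
tcp_rot: [-0.278, 3.129, 0.005]
wrist_force: [-0.6, 10.4, 1.4]
width: 0.003
```

A is against its stop: 0.4, then 5.6, then 10.4 N, with the tool stalled. I'll back off and go on to C.

Call:
{"method": "move_arm", "body": {
  "steps": [
    [0, 5, 0, 0, 0],
    [0, 12, 0, 0, 0],
    [0, 18, 0, 0, 0],
    [0, 18, -45, 0, 0],
    [0, 18, -90, 0, 0],
    [0, 18, -130, 0, 0],
    [0, 18, -130, 0, 0],
    [0, 18, -130, 0, 0]
  ]
}}

```text
time: 11.7
tool_pos: [0.5922, 0.0673, 0.1669]
tcp_rot: [-0.278, 3.126, -0.0]
wrist_force: [-0.6, -1.1, -0.6]
width: 0.006
```

```bash
python3 - <<'E'
from h import *
look('A','a4')
st=bot.read_state()
rel([tgt('C',.52,.058,.045,.165),tgt('C',.52,.058,.045,.0365),tgt('C',.52,.058,.026,.0365)])
E
```

```text
top crop origin 121 89 t 11.75 [0.59081336 0.06711804 0.16487263] [-0.29543055 -0.85708504 -0.16643273] [-0.01571171 -0.01884715 -0.01753634]
scene crop origin 153 74 t 11.8 [0.59003005 0.06703501 0.16366042] [-0.47467337  0.06472911 -0.24892204] [ 0.00469777 -0.01357101  0.0268536 ]
now [590.   67.  163.7] th -0.177 F [-0.5  0.1 -0.2] t 11.8
[128.9, -70.1, -1.0] 39.9
[128.5, -70.1, 127.5] 39.9
[140.7, -84.7, 127.5] 39.9
```

View pics/a4_scene.png

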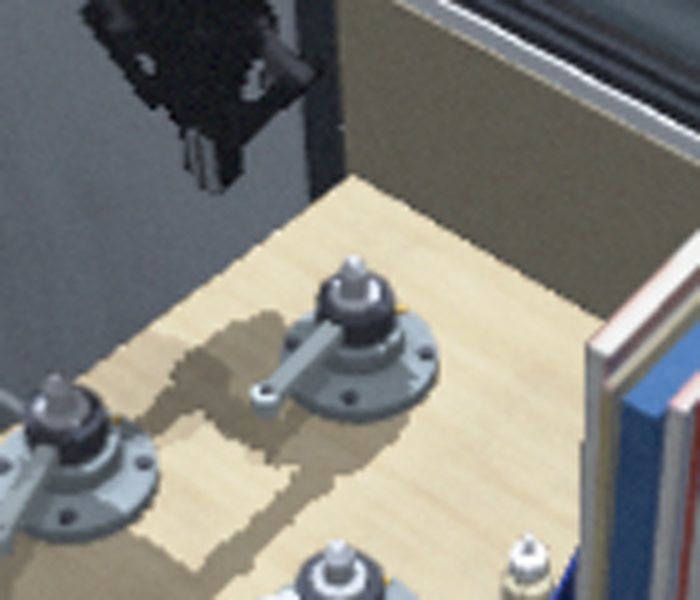

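Call:
{"method": "move_arm", "body": {
  "steps": [
    [40, -22, 0, 8, 0],
    [80, -44, 0, 16, 0],
    [115, -62, 0, 24, 0],
    [129, -70, 0, 32, 0],
    [129, -70, 10, 40, 0],
    [129, -70, 55, 40, 0],
    [129, -70, 100, 40, 0],
    [129, -70, 128, 40, 0],
    [129, -70, 128, 40, 0],
    [134, -77, 128, 40, 0],
    [138, -82, 128, 40, 0],
    [138, -82, 128, 40, 0]
  ]
}}

```text
time: 13.0
tool_pos: [0.4709, -0.039, 0.0388]
tcp_rot: [0.81, 3.032, 0.0]
wrist_force: [0.2, -0.9, 0.2]
width: 0.001
```

```bash
python3 - <<'E'
from h import *
look('C','c1')
arc('C',[.1,.2,.3,.4,.5,.6])
E
```

```text
top crop origin 173 148 t 13.05 [ 0.47107013 -0.03871872  0.03879525] [ 0.06862348 -0.05497399  0.27924434] [0.03321747 0.06883936 0.05372161]
scene crop origin 150 131 t 13.1 [ 0.47113041 -0.03851879  0.03874142] [-0.33589462 -0.18153318 -0.09097314] [-0.03817612  0.01197329 -0.01152873]
r 0.05498108668055631 n 0.03064051212800065 th 0.5222131558627465
now [471.1 -38.5  38.7] th 0.522 F [-0.3 -0.2 -0.1] t 13.1
[2.8, -5.6, -0.0] -5.7
[5.0, -11.5, -0.0] -11.5
[6.6, -17.6, -0.0] -17.2
[7.6, -23.8, -0.1] -22.9
[8.0, -30.1, -0.1] -28.6
[7.7, -36.4, -0.1] -34.4
```

View pics/c1_scene.png

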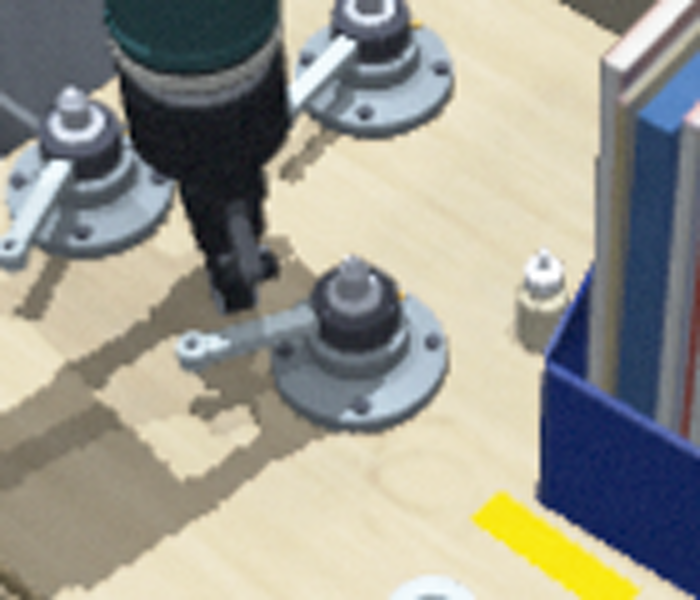

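Call:
{"method": "move_arm", "body": {
  "steps": [
    [1, -3, 1, 0, 0],
    [2, -6, 2, 0, 0],
    [2, -8.5, 2.5, 0, 0],
    [3.0, -11.5, 2.5, -2.9, 0],
    [3.9, -14.5, 2.5, -5.7, 0],
    [4.6, -17.6, 2.5, -8.6, 0]
  ]
}}

```text
time: 13.7
tool_pos: [0.4569, -0.0511, 0.0346]
tcp_rot: [0.577, 3.088, 0.0]
wrist_force: [0.7, 1.0, -0.0]
width: -0.003
```

```bash
python3 - <<'E'
from h import *
look('C','c2')
arc('C',[.05,.1,.2,.3,.4,.5,.6])
E
```

```text
top crop origin 173 148 t 13.75 [ 0.45651577 -0.05129639  0.03446826] [-0.87368195  0.36257802 -0.24427179] [ 0.00161998  0.08050661 -0.03630929]
scene crop origin 150 131 t 13.8 [ 0.45659822 -0.05114526  0.03443342] [ 0.10753443  0.44341501 -0.56334833] [-0.01038567 -0.0535247  -0.02625066]
r 0.05871381971266298 n 0.021509960829330085 th 0.37146141371392455
now [456.6 -51.1  34.4] th 0.371 F [ 0.1  0.4 -0.6] t 13.8
[1.0, -3.0, 0.0] -2.9
[1.9, -6.0, 0.0] -5.7
[3.1, -12.1, 0.0] -11.5
[3.7, -18.3, 0.0] -17.2
[3.7, -24.6, 0.0] -22.9
[3.1, -30.8, 0.0] -28.6
[1.9, -36.9, 0.0] -34.4
```

View pics/c2_scene.png

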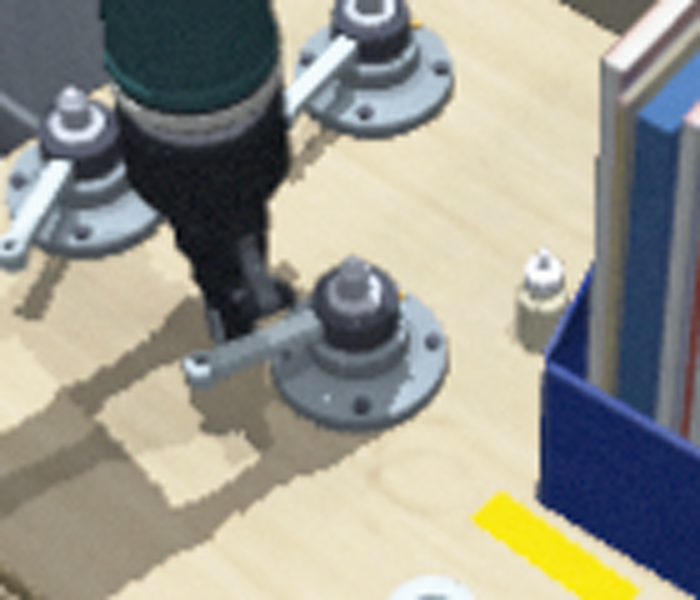

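C's arm also turned (tip to (200,365)) with under 1 N. B is therefore the one that drags. C still has to go to its stop.

Call:
{"method": "move_arm", "body": {
  "steps": [
    [1.0, -3, 0, -2.9, 0],
    [1.9, -6, 0, -5.7, 0],
    [2.6, -9.1, 0, -8.6, 0],
    [3.1, -12.1, 0, -11.5, 0],
    [3.5, -15.2, 0, -14.3, 0],
    [3.7, -18.3, 0, -17.2, 0],
    [3.8, -21.4, 0, -20.0, 0]
  ]
}}

```text
time: 14.5
tool_pos: [0.4458, -0.0695, 0.0346]
tcp_rot: [0.034, 3.141, 0.0]
wrist_force: [-0.6, 0.4, 0.6]
width: -0.0
```

Call:
{"method": "move_arm", "body": {
  "steps": [
    [0.4, -1.2, 0, -1.1, 0],
    [0.8, -2.4, 0, -2.3, 0]
  ]
}}

```text
time: 14.7
tool_pos: [0.4449, -0.0719, 0.0346]
tcp_rot: [-0.028, 3.141, 0.0]
wrist_force: [-0.0, 0.0, -0.4]
width: -0.002
```

```bash
python3 - <<'E'
from h import *
look('C','c3')
arc('C',[.02,.04])
E
```

```text
top crop origin 173 148 t 14.75 [ 0.44483461 -0.07202751  0.03455621] [ 0.49228213 -0.05476752 -0.32588748] [-0.00624311 -0.02609713  0.02866523]
scene crop origin 150 131 t 14.8 [ 0.44486402 -0.07195986  0.0345614 ] [-0.4068695  -0.5807316   0.51736302] [ 0.03669532  0.00929671 -0.00259114]
r 0.058267592518485456 n 0.02156299311442661 th -0.017498683460570267
now [444.9 -72.   34.6] th -0.017 F [-0.4 -0.6  0.5] t 14.8
[0.4, -1.2, 0.0] -1.1
[0.8, -2.3, 0.0] -2.3
```

View pics/c3_top.png

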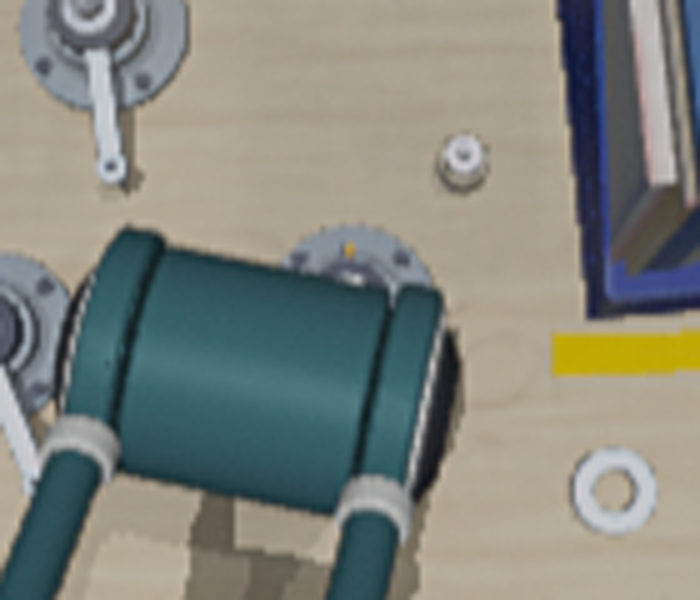

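Call:
{"method": "move_arm", "body": {
  "steps": [
    [0.4, -1.2, 0, -1.1, 0],
    [0.8, -2.4, 0, -2.3, 0],
    [1.2, -3.5, 0, -3.4, 0]
  ]
}}

```text
time: 15.1
tool_pos: [0.4437, -0.0755, 0.0346]
tcp_rot: [0.124, -3.139, 0.0]
wrist_force: [0.4, 0.5, -0.3]
width: -0.004
```

Call:
{"method": "move_arm", "body": {
  "steps": [
    [0.4, -1.2, 0, -1.1, 0],
    [0.8, -2.4, 0, -2.3, 0]
  ]
}}

```text
time: 15.3
tool_pos: [0.4431, -0.078, 0.0346]
tcp_rot: [-0.187, 3.136, 0.0]
wrist_force: [0.3, 0.7, 0.1]
width: -0.0
```

Call:
{"method": "move_arm", "body": {
  "steps": [
    [0.4, -1.2, 0, -1.1, 0],
    [0.8, -2.4, 0, -2.3, 0]
  ]
}}

```text
time: 15.5
tool_pos: [0.4426, -0.0805, 0.0346]
tcp_rot: [-0.25, 3.132, 0.0]
wrist_force: [-0.1, 0.6, -0.1]
width: 0.002
```

Call:
{"method": "move_arm", "body": {
  "steps": [
    [0.4, -1.2, 0, -1.1, 0]
  ]
}}

```text
time: 15.6
tool_pos: [0.4424, -0.0817, 0.0346]
tcp_rot: [-0.28, 3.129, 0.0]
wrist_force: [0.6, 1.0, -2.0]
width: -0.004
```

Call:
{"method": "move_arm", "body": {
  "steps": [
    [0.4, -1.2, 0, -1.1, 0],
    [0.8, -2.4, 0, -2.3, 0]
  ]
}}

```text
time: 15.8
tool_pos: [0.442, -0.0842, 0.0346]
tcp_rot: [0.343, -3.123, 0.0]
wrist_force: [0.1, -0.2, 0.3]
width: -0.001
```

Call:
{"method": "move_arm", "body": {
  "steps": [
    [0.4, -1.2, 0, -1.1, 0]
  ]
}}

```text
time: 15.9
tool_pos: [0.4419, -0.0855, 0.0346]
tcp_rot: [0.373, -3.119, 0.0]
wrist_force: [0.2, 0.3, 0.8]
width: -0.005
```

```bash
python3 - <<'E'
from h import *
arc('C',[.02,.04])
E
```

```text
r 0.0582256418396133 n 0.021310028957453472 th -0.23770766442395194
now [441.9 -85.5  34.6] th -0.238 F [0.2 0.3 0.8] t 15.9
[0.4, -1.2, 0.0] -1.1
[0.8, -2.3, 0.0] -2.3
```

Call:
{"method": "move_arm", "body": {
  "steps": [
    [0.4, -1.2, 0, -1.1, 0],
    [0.8, -2.4, 0, -2.3, 0]
  ]
}}

```text
time: 16.1
tool_pos: [0.4417, -0.088, 0.0346]
tcp_rot: [-0.435, 3.111, -0.0]
wrist_force: [0.3, -0.3, -0.2]
width: 0.001
```

Call:
{"method": "move_arm", "body": {
  "steps": [
    [0.4, -1.2, 0, -1.1, 0]
  ]
}}

```text
time: 16.2
tool_pos: [0.4417, -0.0893, 0.0346]
tcp_rot: [-0.465, 3.107, -0.0]
wrist_force: [-0.0, 0.4, 0.4]
width: -0.004
```

Call:
{"method": "move_arm", "body": {
  "steps": [
    [0.4, -1.2, 0, -1.1, 0],
    [0.8, -2.4, 0, -2.3, 0]
  ]
}}

```text
time: 16.4
tool_pos: [0.4415, -0.0918, 0.0346]
tcp_rot: [0.527, -3.097, 0.0]
wrist_force: [-0.0, 0.8, -0.3]
width: -0.001
```

```bash
python3 - <<'E'
from h import *
look('C','c4')
E
```

```text
top crop origin 173 148 t 16.45 [ 0.44157923 -0.09194102  0.03459978] [-0.36225259 -0.4357136  -0.20895037] [ 0.02461597 -0.03815876 -0.04052943]
scene crop origin 150 131 t 16.5 [ 0.44152927 -0.09186495  0.03456463] [ 0.24556452 -0.58239669  0.19304104] [-0.03649603  0.00870982  0.01239154]
```

View pics/c4_scene.png

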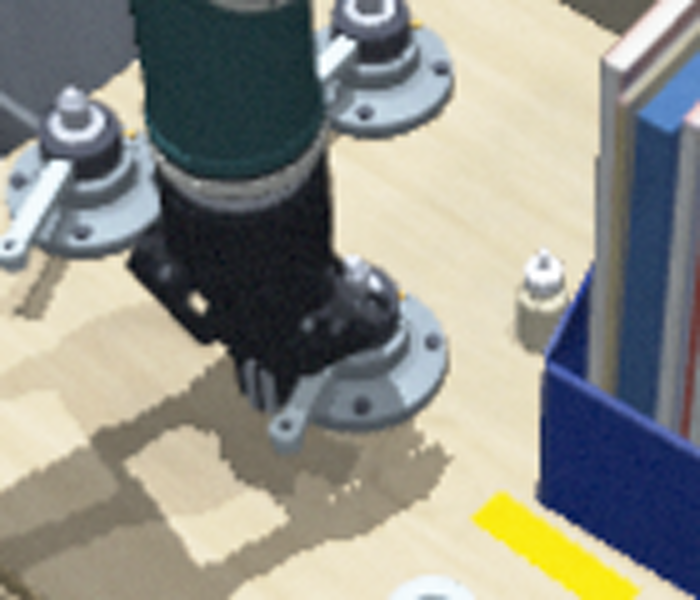

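The arm is still moving ahead of the finger, tip at (288,430). Carrying on.

Call:
{"method": "move_arm", "body": {
  "steps": [
    [0.4, -1.2, 0, -1.1, 0],
    [0.8, -2.4, 0, -2.3, 0]
  ]
}}

```text
time: 16.7
tool_pos: [0.4416, -0.0943, 0.0346]
tcp_rot: [0.589, -3.086, -0.0]
wrist_force: [0.1, -0.1, 0.8]
width: -0.003
```

Call:
{"method": "move_arm", "body": {
  "steps": [
    [0.4, -1.2, 0, -1.1, 0]
  ]
}}

```text
time: 16.8
tool_pos: [0.4417, -0.0956, 0.0346]
tcp_rot: [-0.619, 3.08, 0.0]
wrist_force: [0.3, -0.1, -0.3]
width: 0.004
```

Call:
{"method": "move_arm", "body": {
  "steps": [
    [0.4, -1.2, 0, -1.1, 0],
    [0.8, -2.4, 0, -2.3, 0]
  ]
}}

```text
time: 17.0
tool_pos: [0.4419, -0.0981, 0.0346]
tcp_rot: [0.681, -3.067, -0.0]
wrist_force: [0.0, 0.0, 0.3]
width: 0.002
```

Call:
{"method": "move_arm", "body": {
  "steps": [
    [0.4, -1.2, 0, -1.1, 0]
  ]
}}

```text
time: 17.1
tool_pos: [0.442, -0.0994, 0.0346]
tcp_rot: [0.71, -3.06, -0.0]
wrist_force: [1.0, 0.3, -0.3]
width: -0.001
```

Call:
{"method": "move_arm", "body": {
  "steps": [
    [0.4, -1.2, 0, -1.1, 0],
    [0.8, -2.4, 0, -2.3, 0]
  ]
}}

```text
time: 17.3
tool_pos: [0.4424, -0.1019, 0.0346]
tcp_rot: [-0.771, 3.045, -0.0]
wrist_force: [0.0, 0.1, -0.0]
width: 0.001
```

Call:
{"method": "move_arm", "body": {
  "steps": [
    [0.4, -1.2, 0, -1.1, 0]
  ]
}}

```text
time: 17.4
tool_pos: [0.4426, -0.1031, 0.0346]
tcp_rot: [0.8, -3.038, -0.0]
wrist_force: [0.4, 1.1, 0.4]
width: -0.001
```

```bash
python3 - <<'E'
from h import *
arc('C',[.02,.04])
E
```

```text
r 0.05826610898037979 n 0.020795126396630725 th -0.515260406722859
now [ 442.6 -103.1   34.6] th -0.515 F [0.4 1.1 0.4] t 17.4
[0.4, -1.2, -0.0] -1.1
[0.8, -2.3, -0.0] -2.3
```

Call:
{"method": "move_arm", "body": {
  "steps": [
    [0.4, -1.2, 0, -1.1, 0],
    [0.8, -2.4, 0, -2.3, 0]
  ]
}}

```text
time: 17.6
tool_pos: [0.4431, -0.1056, 0.0346]
tcp_rot: [0.861, -3.021, 0.0]
wrist_force: [-1.0, 1.1, -0.2]
width: -0.002
```

Call:
{"method": "move_arm", "body": {
  "steps": [
    [0.4, -1.2, 0, -1.1, 0]
  ]
}}

```text
time: 17.7
tool_pos: [0.4433, -0.1068, 0.0346]
tcp_rot: [0.89, -3.013, -0.0]
wrist_force: [-0.5, 0.8, -0.8]
width: 0.0
```

Call:
{"method": "move_arm", "body": {
  "steps": [
    [0.4, -1.2, 0, -1.1, 0]
  ]
}}

```text
time: 17.8
tool_pos: [0.4436, -0.1079, 0.0346]
tcp_rot: [0.919, -3.004, -0.001]
wrist_force: [-0.9, 5.0, 1.1]
width: -0.002
```

Call:
{"method": "move_arm", "body": {
  "steps": [
    [0.4, -1.2, 0, -1.1, 0]
  ]
}}

```text
time: 17.9
tool_pos: [0.4433, -0.1082, 0.0344]
tcp_rot: [0.946, -2.995, -0.004]
wrist_force: [-1.7, 8.1, 4.0]
width: -0.004
```

```bash
python3 - <<'E'
from h import *
look('C','c5')
E
```

```text
top crop origin 173 148 t 17.95 [ 0.44330951 -0.10808842  0.03445092] [-1.61848408  5.61122238  2.86640602] [0.86339363 0.20460746 0.02177917]
scene crop origin 150 131 t 18.0 [ 0.44330404 -0.10810549  0.03446668] [-2.108817    6.47106337  3.29423942] [0.90200571 0.16309495 0.02227048]
```

View pics/c5_scene.png

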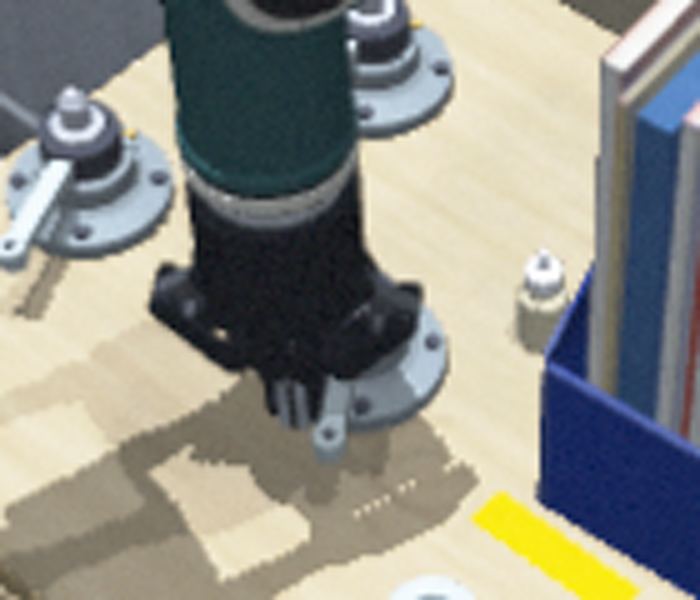

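Call:
{"method": "move_arm", "body": {
  "steps": [
    [0.4, -1.2, 0, -1.0, 0]
  ]
}}

```text
time: 18.1
tool_pos: [0.4432, -0.1085, 0.0344]
tcp_rot: [0.971, -2.986, -0.007]
wrist_force: [-2.7, 11.2, 5.8]
width: 0.001
```

C is against its stop: 1, then 5, 8 and 11 N, with the tool stalled. I'll back off, lift and re-measure everything with the view clear.

Call:
{"method": "move_arm", "body": {
  "steps": [
    [0, 5, 0, 0, 0],
    [0, 12, 0, 0, 0],
    [0, 18, 0, 0, 0],
    [0, 18, -45, 0, 0],
    [0, 18, -90, 0, 0],
    [0, 18, -125, 0, 0],
    [0, 18, -125, 0, 0],
    [0, 18, -125, 0, 0]
  ]
}}

```text
time: 18.9
tool_pos: [0.4343, -0.096, 0.1607]
tcp_rot: [-0.971, 2.985, -0.003]
wrist_force: [-0.3, -0.3, -0.6]
width: 0.003
```

```bash
python3 - <<'E'
from h import *
for n in ['top','scene']:
    c=cam(n); st=bot.read_state(); Q=cloud(c)
    g=cv2.resize(c['pixels'][:,:,::-1],(800,600)); cv2.imwrite(f'pics/d_{n}.png',g)
    q=Q[(Q[...,2]>.010)&(Q[...,2]<.03)&(np.hypot(Q[...,0]-.409,Q[...,1]+.223)<.035)]
    print(n,(q.min(0)+q.max(0))/2,q.max(0)-q.min(0), len(q))
rel([([.4095,-.2252,.14],-.62),([.4095,-.2252,.003],-.62)])
E
```

```text
top [ 0.40986639 -0.22341002  0.01812255] [0.04074641 0.04118818 0.0133967 ] 175
scene [ 0.41076895 -0.22710151  0.01594608] [0.04278269 0.04266358 0.01151887] 217
now [432.5 -95.5 158.3] th -0.629 F [-0.1  1.   0.7] t 19.0
[94.9, -91.4, 18.2] 0.5
[94.7, -91.6, 155.2] 0.5
```

View pics/d_scene.png

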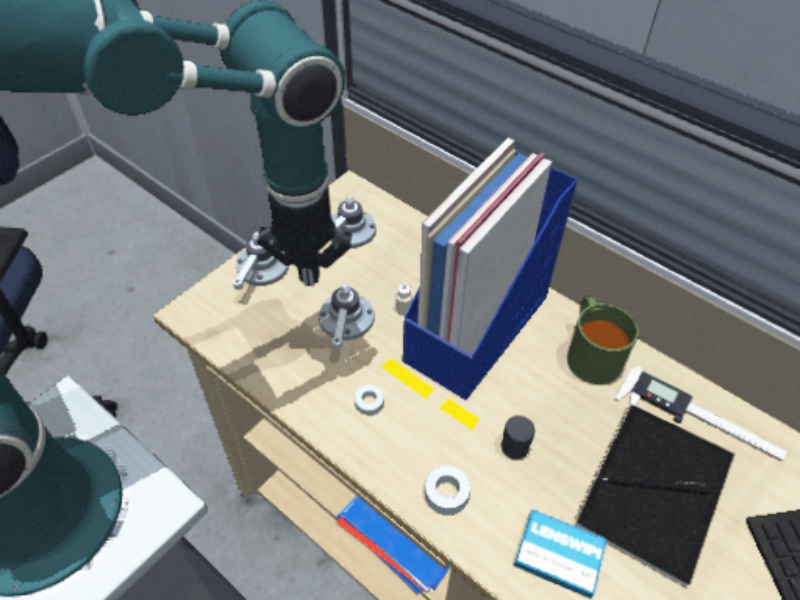

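View pics/d_top.png

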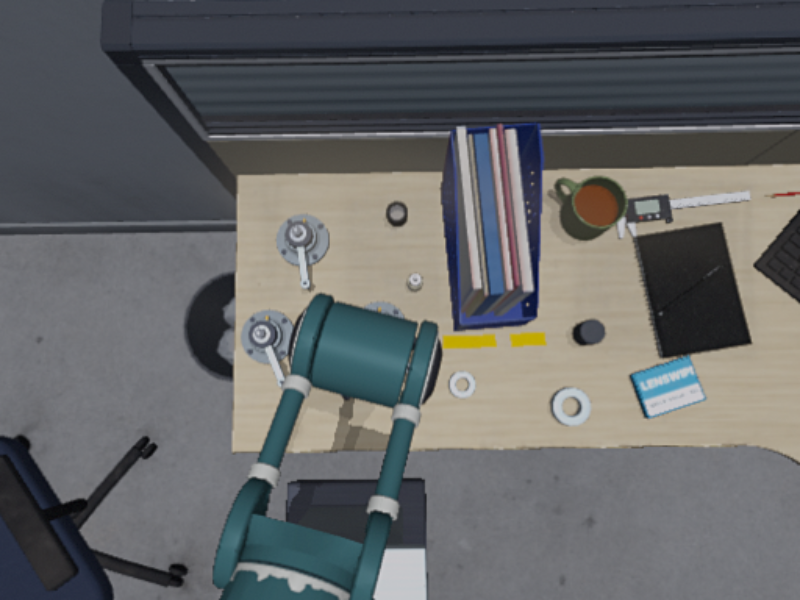

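All three arms have clearly been turned, with tips in the scene view at (238,284), (338,340) and one behind the gripper. Next I'll move over the small ring with the jaws at 65%.

Call:
{"method": "move_arm", "body": {
  "steps": [
    [30, -30, 10, 0, 65],
    [60, -60, 18, 0, 65],
    [85, -83, 18, 0, 65],
    [95, -91.5, 30, 0.5, 65],
    [95, -91.5, 70, 0.5, 65],
    [95, -91.5, 95, 0.5, 65],
    [95, -91.5, 95, 0.5, 65],
    [95, -91.5, 95, 0.5, 65]
  ],
  "newtons": 40
}}

```text
time: 19.8
tool_pos: [0.4227, -0.1986, 0.0608]
tcp_rot: [0.887, -2.971, 0.069]
wrist_force: [0.6, -0.3, -0.1]
width: 0.65
```

```bash
python3 - <<'E'
from h import *
for n in ['top','scene']:
    c=cam(n); a,b=proj(c,[[.41,-.225,.04]])[0]; x0,y0=int(a)-60,int(b)-60
    cv2.imwrite(f'pics/e_{n}.png',cv2.resize(c['pixels'][y0:y0+110,x0:x0+120,::-1],(720,660))[:600]); print(n,x0,y0)
rel([([.4100,-.2252,.003],-.62)]); print(bot.read_state()['width'])
E
```

```text
top 236 184
scene 175 188
now [ 424.6 -199.5   62.8] th -0.58 F [ 0.2 -0.1  0.3] t 19.9
[23.4, -11.4, 61.4] -2.3
0.6480195880518385
```

View pics/e_scene.png

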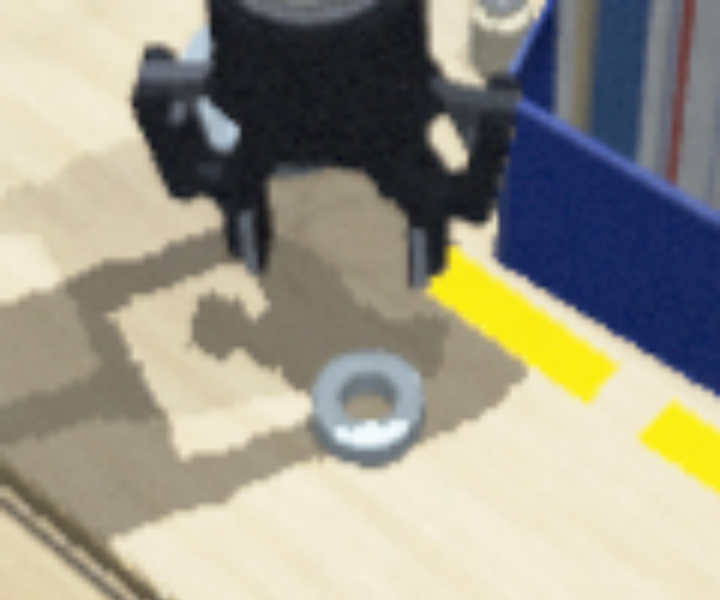

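```bash
python3 - <<'E'
from h import *
s=bot.read_state(); print(np.round(s['q'],3),s['joint_vel'].round(3),s['joint_torque'].round(1)); print(R.from_rotvec(s['tcp_rot']).as_matrix().round(3))
E
```

```text
[-0.448  0.049  2.194 -0.077  0.896 -2.551] [ 0.002 -0.016 -0.011 -0.001 -0.004  0.001] [ -0.1 -31.9 -29.2  -0.2   0.1  -0. ]
[[-0.836 -0.549 -0.021]
 [-0.547  0.835 -0.056]
 [ 0.049 -0.035 -0.998]]
```

View pics/e_top.png

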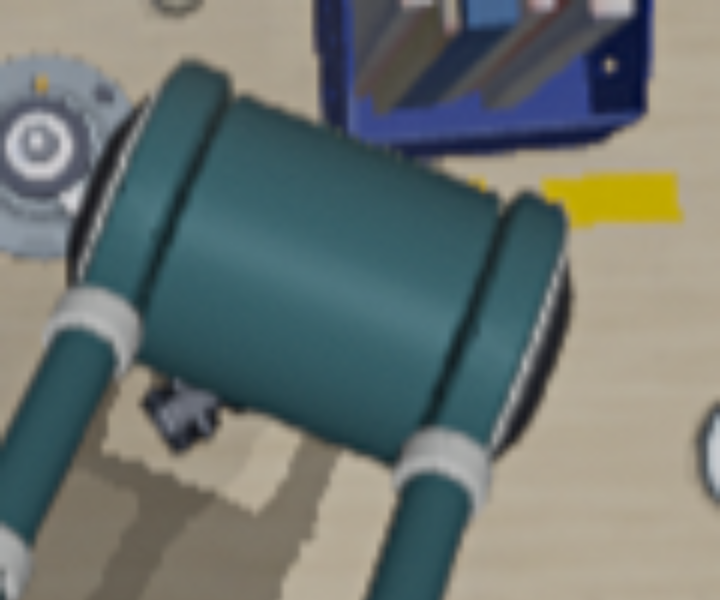

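J6 has run into its limit (-2.55), so the tool couldn't get there upright. I'll turn back about 45° and lift a little. The ring can be gripped at any yaw.

Call:
{"method": "move_arm", "body": {
  "steps": [
    [0, 0, -10, 8.5, 65],
    [0, 0, -20, 17, 65],
    [0, 0, -30, 25.5, 65],
    [0, 0, -30, 34, 65],
    [0, 0, -30, 42, 65],
    [0, 0, -30, 47, 65],
    [0, 0, -30, 47, 65],
    [0, 0, -30, 47, 65]
  ]
}}

```text
time: 20.7
tool_pos: [0.4252, -0.1978, 0.0929]
tcp_rot: [-0.371, -3.104, 0.091]
wrist_force: [-0.1, -0.6, 0.3]
width: 0.651
```

```bash
python3 - <<'E'
from h import *
rel([([.4103,-.2252,.04],.2),([.4103,-.2252,.003],.2)]); s=bot.read_state();print(s['q'].round(3),s['tool_pos'],R.from_rotvec(s['tcp_rot']).as_matrix().round(3))
E
```

```text
now [ 425.2 -197.8   92.9] th 0.238 F [-0.1 -0.6  0.3] t 20.7
[7.6, -26.9, 54.7] -2.2
[7.4, -24.7, 91.6] -2.2
[-0.444  0.005  2.172 -0.073  0.96  -1.736] [ 0.42516267 -0.1977824   0.09290176] [[-0.972  0.235 -0.021]
 [ 0.236  0.97  -0.056]
 [ 0.007 -0.06  -0.998]]
```

The move left the commanded tool tilted about 3.4°. If I yaw so that the lean lies in the plane of the pads (θ≈1.93), the tilt is harmless: the pads stay vertical and the ring stays flat.

Call:
{"method": "move_arm", "body": {
  "steps": [
    [0, 0, 0, 8.5, 65],
    [0, 0, 0, 17, 65],
    [0, 0, 0, 25.5, 65],
    [0, 0, 0, 34, 65],
    [0, 0, 0, 42.5, 65],
    [0, 0, 0, 51, 65],
    [0, 0, 0, 59.5, 65],
    [0, 0, 0, 68, 65],
    [0, 0, 0, 76.5, 65],
    [0, 0, 0, 85, 65],
    [0, 0, 0, 93.5, 65],
    [0, 0, 0, 97, 65],
    [0, 0, 0, 97, 65],
    [0, 0, 0, 97, 65]
  ]
}}

```text
time: 22.1
tool_pos: [0.4244, -0.1975, 0.0919]
tcp_rot: [2.555, 1.769, -0.078]
wrist_force: [0.0, -0.6, -0.4]
width: 0.649
```

```bash
python3 - <<'E'
from h import *
rel([([.4105,-.2255,.04],1.93),([.4105,-.2255,.0035],1.93)]); s=bot.read_state();print(s['q'].round(3),s['tool_pos'],R.from_rotvec(s['tcp_rot']).as_matrix().round(3))
E
```

```text
now [ 424.4 -197.5   91.9] th 1.93 F [ 0.  -0.6 -0.4] t 22.1
[-27.9, -3.1, 53.6] -0.0
[-25.7, -3.0, 90.1] -0.0
[-0.444  0.006  2.173 -0.073  0.96  -0.043] [ 0.42439919 -0.19754415  0.09187597] [[ 0.351  0.936 -0.023]
 [ 0.934 -0.352 -0.055]
 [-0.06  -0.002 -0.998]]
```

Call:
{"method": "move_arm", "body": {
  "steps": [
    [-14, -1.5, 25, 0, 65],
    [-28, -3, 53, 0, 65],
    [-28, -3, 53, 0, 65],
    [-28, -3, 53, 0, 65]
  ]
}}

```text
time: 22.5
tool_pos: [0.4097, -0.2252, 0.04]
tcp_rot: [2.559, 1.767, -0.079]
wrist_force: [-0.1, 0.4, 0.0]
width: 0.652
```

```bash
python3 - <<'E'
from h import *
for n in ['top','scene']:
    c=cam(n); a,b=proj(c,[[.41,-.225,.03]])[0]; x0,y0=int(a)-60,int(b)-50
    cv2.imwrite(f'pics/f_{n}.png',cv2.resize(c['pixels'][y0:y0+100,x0:x0+120,::-1],(720,600))); print(n,x0,y0)
rel([([.4105,-.2255,.0035],1.93)]); print(bot.read_state()['q'].round(3))
E
```

```text
top 236 194
scene 175 200
now [ 411.3 -225.7   41.4] th 1.932 F [ 0.6 -0.1 -0.3] t 22.6
[2.2, -0.8, 37.9] -0.1
[-0.511  0.08   2.209 -0.079  0.845 -0.097]
```

View pics/f_scene.png

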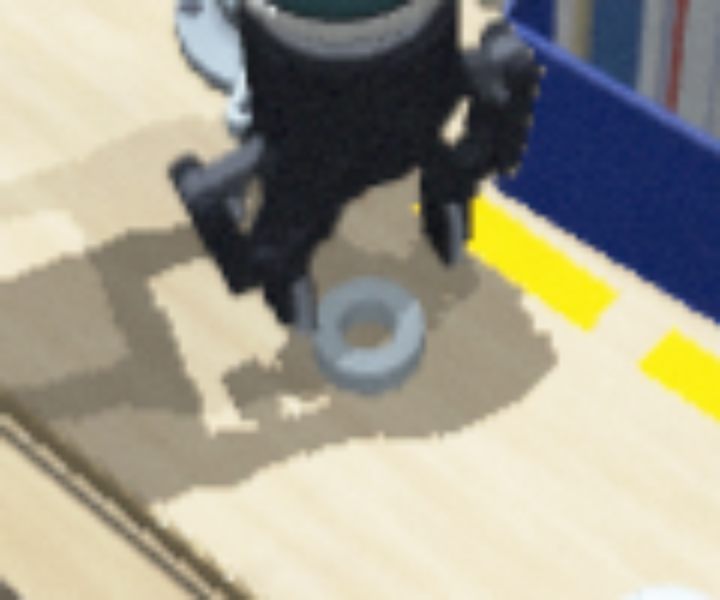

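View pics/f_top.png

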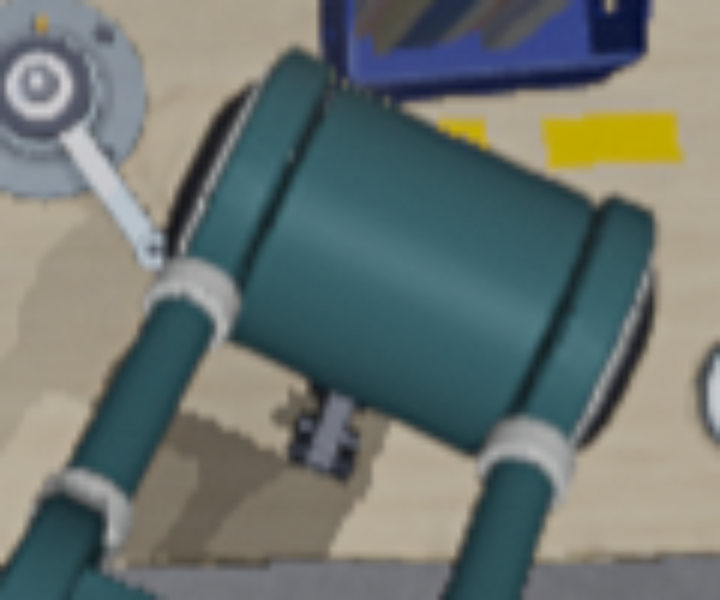

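```bash
python3 - <<'E'
from h import *
c=load('scene'); s=bot.read_state(); print(s['tool_pos'])
M=R.from_rotvec(s['tcp_rot']).as_matrix(); p=s['tool_pos']
for back in (0,3,6,9):
  for sg in (1,-1):
    q=p-M[:,2]*back/1000+M[:,1]*sg*(.65*42.5+7)/1000
    print(back,sg,((proj(c,[q])[0]-[175,200])*6).round())
print('scene-seen collar top px->', atz(c,np.float64(175+370/6),np.float64(200+322/6),.018))
E
```

```text
[ 0.41130536 -0.22569734  0.04141787]
0 1 [445. 249.]
0 -1 [282. 325.]
3 1 [444. 245.]
3 -1 [282. 320.]
6 1 [444. 240.]
6 -1 [281. 316.]
9 1 [444. 235.]
9 -1 [281. 311.]
scene-seen collar top px-> [ 0.41148823 -0.22776582  0.018     ]
```

Call:
{"method": "move_arm", "body": {
  "steps": [
    [2, -1, 15, 0, 65],
    [3.6, -1.2, 30, 0, 65],
    [3.6, -1.2, 38, 0, 65],
    [3.6, -1.2, 38, 0, 65],
    [3.6, -1.2, 38, 0, 65]
  ]
}}

```text
time: 23.1
tool_pos: [0.4102, -0.2239, 0.0029]
tcp_rot: [2.557, 1.766, -0.078]
wrist_force: [-0.1, -0.7, -0.2]
width: 0.65
```

```bash
python3 - <<'E'
from h import *
for n in ['scene']:
    c=cam(n); a,b=proj(c,[[.41,-.225,.03]])[0]; x0,y0=int(a)-60,int(b)-50
    cv2.imwrite(f'pics/g_{n}.png',cv2.resize(c['pixels'][y0:y0+100,x0:x0+120,::-1],(720,600))); print(n,x0,y0)
rel([([.4103,-.224,.0035],1.93)])
E
```

```text
scene 175 200
now [ 410.3 -224.1    3. ] th 1.933 F [ 0.1 -0.1 -0.3] t 23.1
[0.0, -0.1, -0.5] -0.1
```

View pics/g_scene.png

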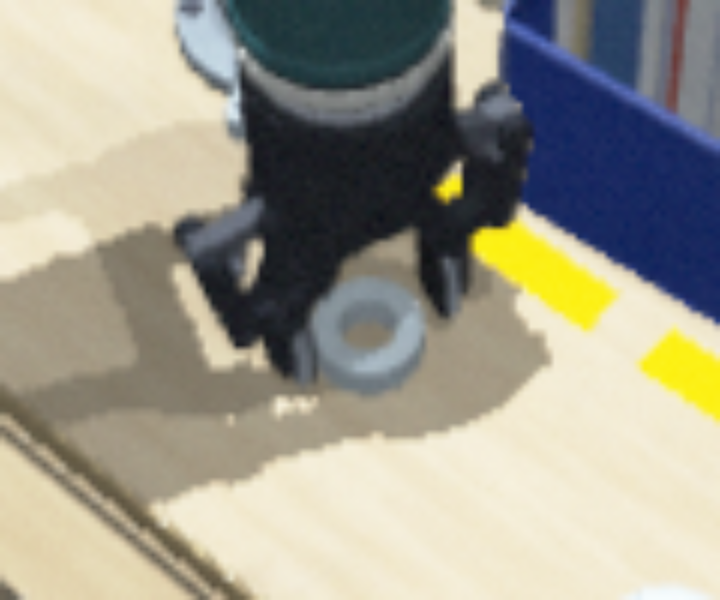

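The fingers straddle the small ring at (368,335). Closing.

Call:
{"method": "move_arm", "body": {
  "steps": [
    [0, 0, 0, 0, 50],
    [0, 0, 0, 0, 45],
    [0, 0, 0, 0, 40],
    [0, 0, 0, 0, 40],
    [0, 0, 0, 0, 40],
    [0, 0, 0, 0, 40]
  ],
  "newtons": 40
}}

```text
time: 23.75
tool_pos: [0.4103, -0.2242, 0.0035]
tcp_rot: [2.557, 1.765, -0.077]
wrist_force: [-1.9, 0.7, 6.3]
width: 0.496
```

Call:
{"method": "move_arm", "body": {
  "steps": [
    [0, 0, -10, 0, 30],
    [0, 0, -30, 0, 30],
    [0, 0, -60, 0, 30],
    [0, 0, -100, 0, 30],
    [0, 0, -130, 0, 30],
    [0, 0, -130, 0, 30],
    [0, 0, -130, 0, 30]
  ]
}}

```text
time: 24.45
tool_pos: [0.4131, -0.2169, 0.1333]
tcp_rot: [2.556, 1.765, -0.077]
wrist_force: [-0.4, -0.7, -1.4]
width: 0.496
```

```bash
python3 - <<'E'
from h import *
s=bot.read_state(); p=s['tool_pos']
for n in ['scene','top']:
    c=cam(n); a,b=proj(c,[p])[0]; x0,y0=max(0,int(a)-60),int(b)-50
    cv2.imwrite(f'pics/h_{n}.png',cv2.resize(c['pixels'][y0:y0+100,x0:x0+120,::-1],(720,600))); print(n,x0,y0)
rel([([.4935,.0952,.15],1.93)]); s=bot.read_state(); print(s['q'].round(3),s['width'],s['wrist_force'])
E
```

```text
scene 172 171
top 236 193
now [ 411.4 -216.1  130.8] th 1.933 F [-0.1 -0.8 -0.6] t 24.6
[318.5, -33.6, -38.0] -0.2
[-0.493 -0.05   2.146 -0.069  1.043 -0.096] 0.5000508728794238 [-0.1302063  -0.81648443 -0.55156037]
```

View pics/h_scene.png

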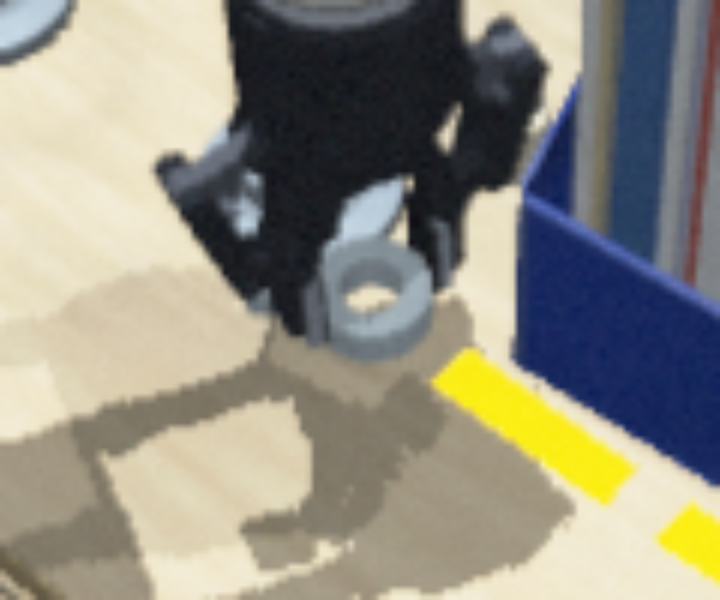

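The collar is held level. Now carrying it high to B.

Call:
{"method": "move_arm", "body": {
  "steps": [
    [20, -2, -15, 0, 30],
    [55, -6, -25, 0, 30],
    [95, -10, -35, 0, 30],
    [135, -14, -38, 0, 30],
    [175, -18, -38, 0, 30],
    [215, -23, -38, 0, 30],
    [250, -26, -38, 0, 30],
    [280, -30, -38, 0, 30],
    [302, -32, -38, 0, 30],
    [314, -33, -38, 0, 30],
    [318.5, -33.6, -38, 0, 30],
    [318.5, -33.6, -38, 0, 30],
    [318.5, -33.6, -38, 0, 30],
    [318.5, -33.6, -38, 0, 30]
  ]
}}

```text
time: 25.95
tool_pos: [0.4943, 0.0938, 0.1508]
tcp_rot: [2.559, 1.765, -0.079]
wrist_force: [0.2, 0.6, 0.3]
width: 0.494
```

```bash
cat >> h.py <<'E'
def hov(name):
    s=bot.read_state(); p=s['tool_pos']
    for n in ['scene','top']:
        c=cam(n); a,b=proj(c,[[*C['B'],.1]])[0]; x0,y0=max(0,int(a)-60),int(b)-50
        cv2.imwrite(f'pics/{name}_{n}.png',cv2.resize(c['pixels'][y0:y0+100,x0:x0+120,::-1],(720,600),interpolation=cv2.INTER_CUBIC)); print(n,x0,y0)
    rel([([.4935,.0952,.095],1.93)]); s=bot.read_state(); print(s['q'].round(3),s['width'])
E
python3 -c "
from h import *
hov('i')"
```

```text
scene 102 94
top 104 161
now [494.5  93.9 151. ] th 1.934 F [-0.8  0.2 -0.3] t 26.1
[4.2, -1.3, 55.9] -0.2
[ 0.173  0.028  2.028 -0.056  1.118  0.562] 0.4973191576827276
```

View pics/i_scene.png

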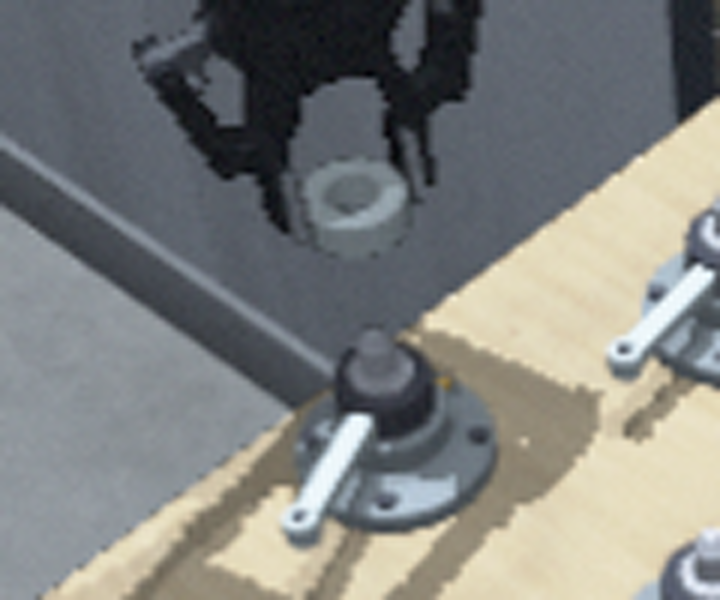

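View pics/i_top.png

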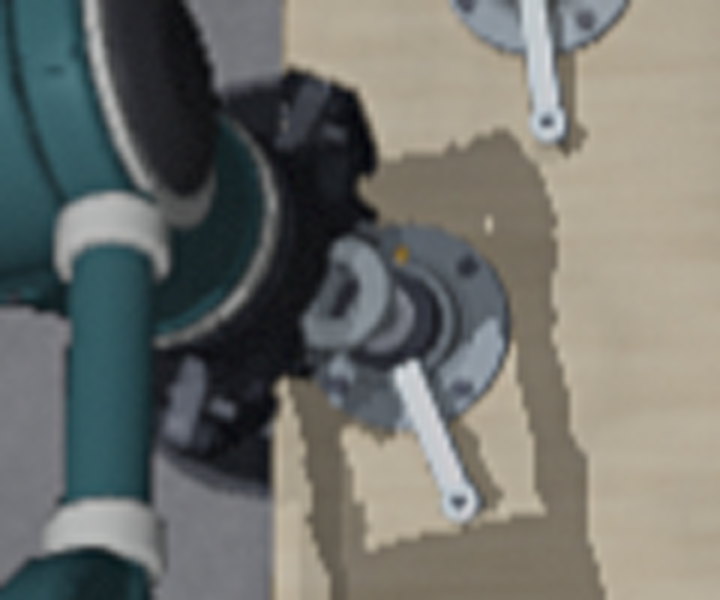

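```bash
python3 - <<'E'
from h import *
s=bot.read_state(); p=s['tool_pos']; print(p)
for n,x0,y0 in [('scene',102,94),('top',104,161)]:
    c=load(n); Q=cloud(c); br=c['pixels'].astype(int).max(-1)
    m=(np.hypot(Q[...,0]-p[0],Q[...,1]-p[1])<.035)&(Q[...,2]>.155)&(Q[...,2]<.175)&(br>95)
    q=Q[m]; print(n,len(q),'z pct',np.percentile(q[:,2],[5,50,95]).round(4),'ctr',((q.min(0)+q.max(0))/2).round(4),(q.max(0)-q.min(0)).round(4),'mean',q.mean(0).round(4))
    # pin / hub from this image
    d=np.hypot(Q[...,0]-.4935,Q[...,1]-.0945)
    h=Q[(d<.03)&(Q[...,2]>.048)&(Q[...,2]<.064)]; print('  hub ctr',((h.min(0)+h.max(0))/2).round(4),(h.max(0)-h.min(0)).round(4))
    pn=Q[(d<.02)&(Q[...,2]>.066)&(Q[...,2]<.09)]; print('  pin',len(pn),((pn.min(0)+pn.max(0))/2).round(4),pn.mean(0).round(4))
c=load('scene')
print('scene pix collar top',atz(c,np.float64(102+354/6-.4),np.float64(94+194/6-.4),.166),'pin top',atz(c,np.float64(95+347/5-.4),np.float64(97+264/5-.4),.083),'shoulder',atz(c,np.float64(95+348/5-.4),np.float64(97+292/5-.4),.059))
E
```

```text
[0.49452903 0.0939353  0.15101784]
scene 201 z pct [0.1564 0.1641 0.1675] ctr [0.4919 0.0893 0.1642] [0.0513 0.0439 0.0181] mean [0.4945 0.0872 0.1632]
  hub ctr [0.4913 0.0951 0.0558] [0.0515 0.0458 0.0153]
  pin 40 [0.495  0.0924 0.0752] [0.4933 0.0919 0.0754]
top 125 z pct [0.1627 0.1663 0.1692] ctr [0.4924 0.086  0.1642] [0.0385 0.0294 0.0132] mean [0.49   0.0835 0.1661]
  hub ctr [0.489  0.0965 0.0558] [0.0501 0.0426 0.0153]
  pin 4 [0.4922 0.0955 0.0743] [0.4916 0.0932 0.0734]
scene pix collar top [0.49486108 0.08854218 0.166     ] pin top [0.49372855 0.09249968 0.083     ] shoulder [0.49393289 0.09691301 0.059     ]
```

Call:
{"method": "move_arm", "body": {
  "steps": [
    [2, -1, 20, 0, 30],
    [4, -1.5, 40, 0, 30],
    [5.5, -1.9, 55, 0, 30],
    [5.5, -1.9, 55, 0, 30],
    [5.5, -1.9, 55, 0, 30]
  ]
}}

```text
time: 26.55
tool_pos: [0.4934, 0.0972, 0.0958]
tcp_rot: [2.558, 1.766, -0.079]
wrist_force: [0.5, 0.5, -1.2]
width: 0.492
```

```bash
python3 -c "
from h import *
hov('j')"
```

```text
scene 102 94
top 104 161
now [494.4  97.4  96.8] th 1.933 F [-0.5 -1.  -1. ] t 26.6
[-2.3, -0.1, 2.0] -0.2
[ 0.18   0.09   2.074 -0.059  1.009  0.575] 0.4969643451306824
```

View pics/j_scene.png

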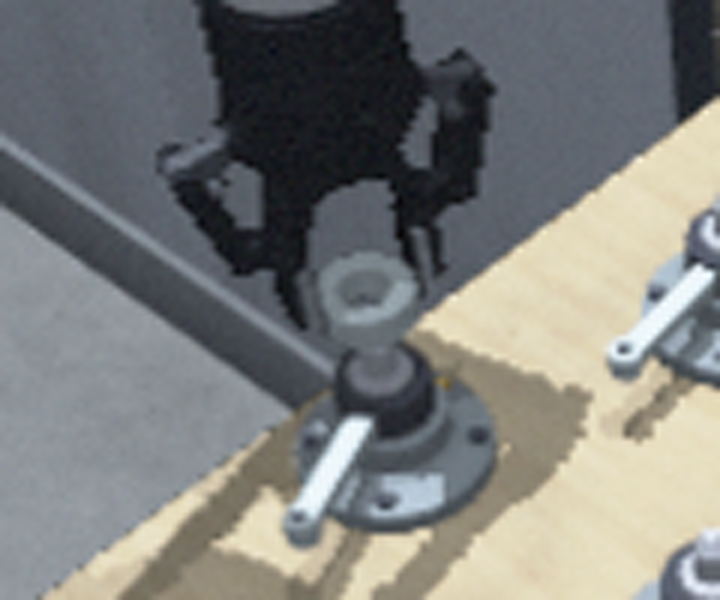

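View pics/j_top.png

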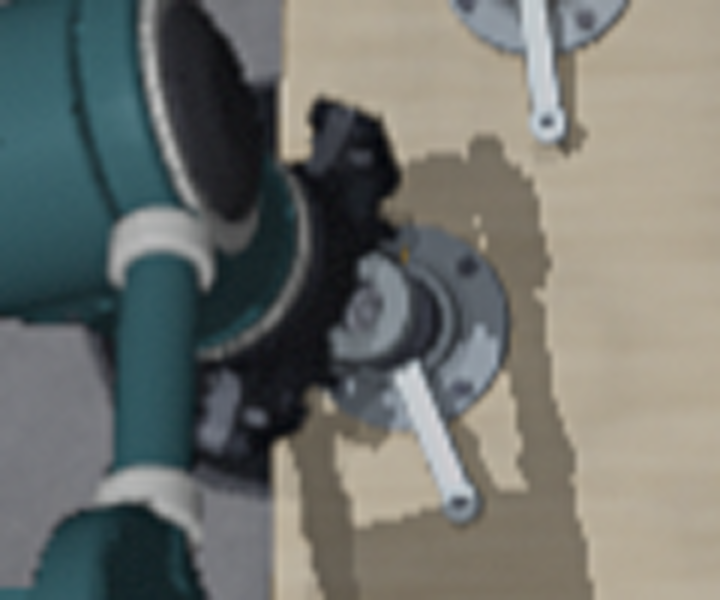

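```bash
python3 - <<'E'
from h import *
zt=bot.read_state()['tool_pos'][2]-.003+.018
for n,x0,y0,P in [('scene',102,94,(.4936,.0925)),('top',104,161,(.4932,.0955))]:
    c=load(n)
    for z in (.059,.083,zt-.018,zt): print(n,round(z,4),((proj(c,[[*P,z]])[0]-[x0,y0]+.5)*6-.5).round(1), 'px/mm x', ((proj(c,[[P[0]+.01,P[1],z]])[0]-proj(c,[[*P,z]])[0])*.6).round(2),'y',((proj(c,[[P[0],P[1]+.01,z]])[0]-proj(c,[[*P,z]])[0])*.6).round(2))
    Q=cloud(c); p=bot.read_state()['tool_pos']; br=c['pixels'].astype(int).max(-1)
    cv2.imwrite(f'pics/jz_{n}.png',cv2.resize(cv2.convertScaleAbs(c['pixels'][y0+30:y0+75,x0+35:x0+85,::-1],alpha=1.6),(750,675),interpolation=cv2.INTER_CUBIC)[:600])
E
```

```text
scene 0.059 [382.1 373.7] px/mm x [ 1.7  -1.26] y [-1.58 -1.09]
scene 0.083 [374.3 335.1] px/mm x [ 1.73 -1.27] y [-1.6  -1.09]
scene 0.0938 [370.7 317.2] px/mm x [ 1.74 -1.27] y [-1.61 -1.1 ]
scene 0.1118 [364.5 286.9] px/mm x [ 1.76 -1.27] y [-1.63 -1.1 ]
top 0.059 [384.  315.3] px/mm x [ 0.04 -2.4 ] y [-2.41  0.04]
top 0.083 [371.3 310.3] px/mm x [ 0.04 -2.45] y [-2.47  0.04]
top 0.0938 [365.4 307.9] px/mm x [ 0.04 -2.48] y [-2.49  0.04]
top 0.1118 [355.2 304. ] px/mm x [ 0.04 -2.52] y [-2.54  0.04]
```

View pics/jz_top.png

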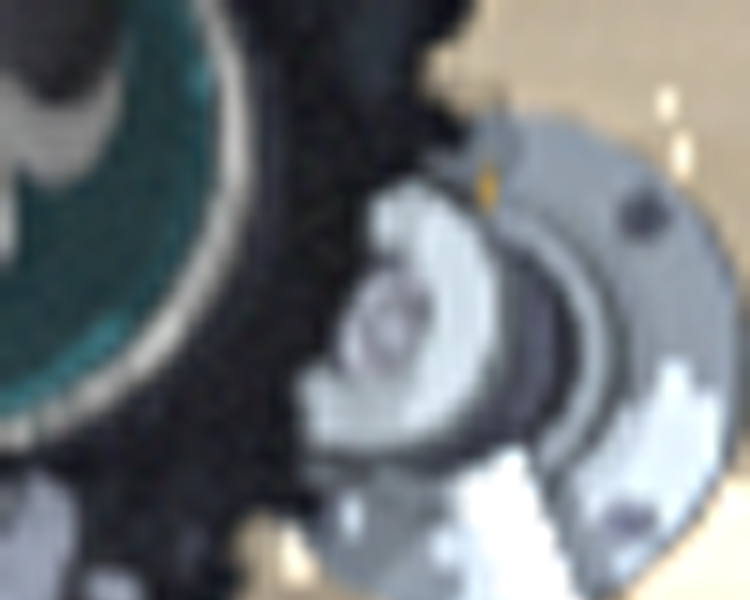

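View pics/jz_scene.png

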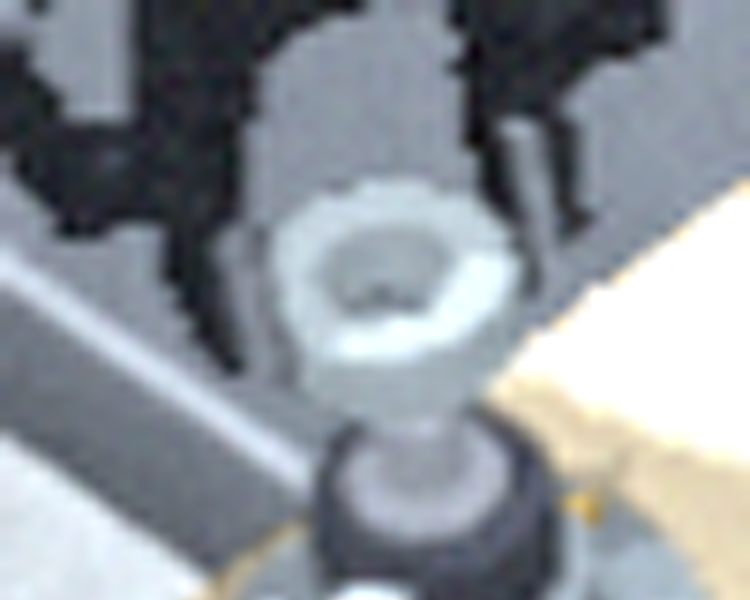

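```bash
python3 - <<'E'
from h import *
c=load('top')
# clean original from pics/b... reuse d_top (800x600 resized) -> take from pics/top0? use d_top downsized
d=cv2.resize(cv2.imread('pics/d_top.png'),(512,384),interpolation=cv2.INTER_AREA)
e=cv2.resize(cv2.imread('pics/d_scene.png'),(512,384),interpolation=cv2.INTER_AREA)
x0,y0=104,161
a=d[y0+30:y0+75,x0+35:x0+85]; b=c['pixels'][y0+30:y0+75,x0+35:x0+85,::-1]
f=lambda i:cv2.resize(cv2.convertScaleAbs(i,alpha=1.5),(400,360),interpolation=cv2.INTER_CUBIC)
t=np.hstack([f(a),f(b)])
for x in range(0,800,40): cv2.line(t,(x,0),(x,360),(0,255,255) if x%200==0 else (0,120,120),1)
cv2.imwrite('pics/cmp.png',t)
E
```

```text
(no output)
```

View pics/cmp.png

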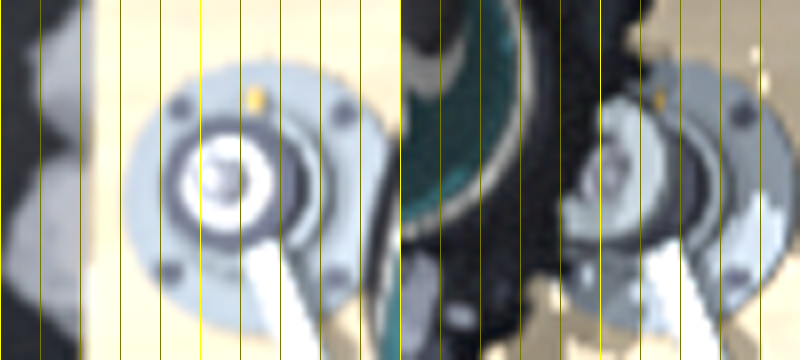

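Both cameras put the ring within about 1 mm of the pin, needing about +1 mm in y. I'll correct that and lower onto the taper, compensating for the tool's lean.

Call:
{"method": "move_arm", "body": {
  "steps": [
    [0.9, -0.4, 0, 0, 30],
    [1.2, -0.4, 5, 0, 30],
    [1.5, -0.4, 10, 0, 30],
    [1.8, -0.4, 15, 0, 30],
    [2.1, -0.4, 20, 0, 30],
    [2.1, -0.4, 20, 0, 30]
  ]
}}

```text
time: 27.25
tool_pos: [0.4924, 0.0983, 0.0743]
tcp_rot: [2.559, 1.767, -0.082]
wrist_force: [-0.5, 0.5, -1.2]
width: 0.497
```

```bash
python3 -c "
from h import *
hov('k')"
```

```text
scene 102 94
top 104 161
now [493.1  98.4  75.2] th 1.933 F [-0.1  0.  -0.8] t 27.4
[-4.1, 1.5, -19.6] -0.2
[ 0.182  0.118  2.09  -0.061  0.968  0.58 ] 0.4965081228523356
```

View pics/k_scene.png

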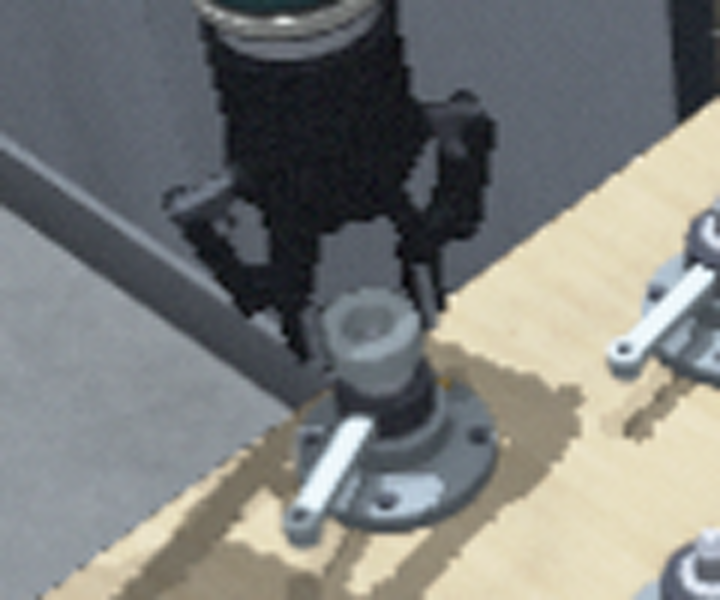

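Call:
{"method": "move_arm", "body": {
  "steps": [
    [0.2, 0, 3, 0, 30],
    [0.4, 0, 6, 0, 30],
    [0.6, 0, 9, 0, 30],
    [0.6, 0, 10, 0, 30]
  ]
}}

```text
time: 27.75
tool_pos: [0.493, 0.0984, 0.065]
tcp_rot: [2.558, 1.766, -0.08]
wrist_force: [-0.8, 0.9, -0.4]
width: 0.499
```

Call:
{"method": "move_arm", "body": {
  "steps": [
    [0.1, 0, 1.2, 0, 30],
    [0.1, 0, 1.2, 0, 30]
  ]
}}

```text
time: 27.95
tool_pos: [0.4932, 0.0985, 0.0641]
tcp_rot: [2.558, 1.766, -0.079]
wrist_force: [0.3, 0.2, -0.4]
width: 0.492
```

Call:
{"method": "move_arm", "body": {
  "steps": [
    [0.1, 0, 1.0, 0, 30],
    [0.1, 0, 1.0, 0, 30]
  ]
}}

```text
time: 28.15
tool_pos: [0.4934, 0.0985, 0.0633]
tcp_rot: [2.558, 1.766, -0.079]
wrist_force: [-0.2, -0.3, -1.1]
width: 0.493
```

Call:
{"method": "move_arm", "body": {
  "steps": [
    [0.1, 0, 1.0, 0, 30],
    [0.1, 0, 1.0, 0, 30]
  ]
}}

```text
time: 28.35
tool_pos: [0.4936, 0.0987, 0.0626]
tcp_rot: [2.558, 1.766, -0.078]
wrist_force: [-0.4, 0.1, 1.4]
width: 0.498
```

```bash
python3 -c "
from h import *
hov('l')
print(bot.read_state()['wrist_force'])"
```

```text
scene 102 94
top 104 161
now [493.6  98.6  62.6] th 1.933 F [-1.1 -0.2  1.4] t 28.4
[-5.2, 1.1, -32.2] -0.2
[ 0.182  0.135  2.098 -0.062  0.942  0.582] 0.49731849943575035
[-1.09123021 -0.22511403  1.35568734]
```

View pics/l_scene.png

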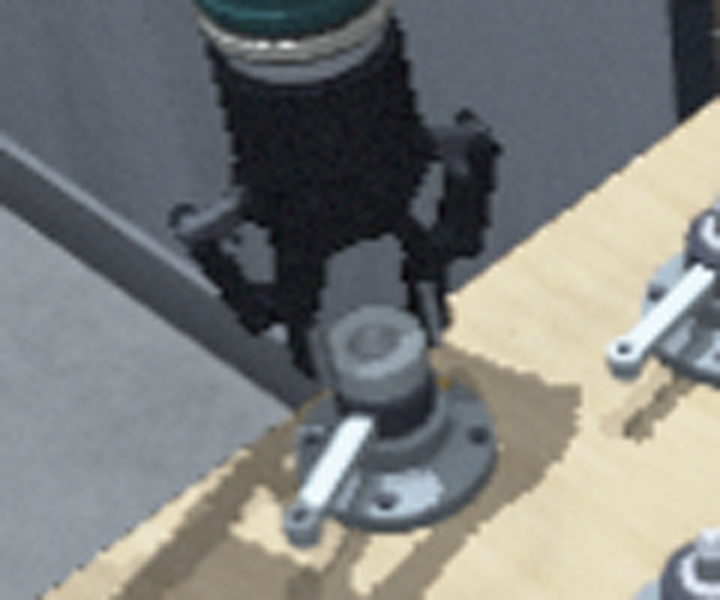

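Contact with the shoulder is just beginning (Fz about 1.4 N at the expected height, TCP 0.0626). Releasing.

Call:
{"method": "move_arm", "body": {
  "steps": [
    [0, 0, 0.3, 0, 53],
    [0, 0, 0.3, 0, 58],
    [0, 0, 0.3, 0, 68],
    [0, 0, 0.3, 0, 72],
    [0, 0, 0.3, 0, 72],
    [0, 0, 0.3, 0, 72]
  ]
}}

```text
time: 29.05
tool_pos: [0.4934, 0.0986, 0.062]
tcp_rot: [2.558, 1.766, -0.079]
wrist_force: [-0.3, -1.0, -0.3]
width: 0.72
```

Call:
{"method": "move_arm", "body": {
  "steps": [
    [0.3, 0, -5, 0, 72],
    [-0.8, 0, -15, 0, 72],
    [-2, 0, -35, 0, 72],
    [-4, 0, -70, 0, 72],
    [-6, 0, -110, 0, 72],
    [-6, 0, -130, 0, 72],
    [-6, 0, -130, 0, 72],
    [-6, 0, -130, 0, 72]
  ]
}}

```text
time: 29.85
tool_pos: [0.4945, 0.1002, 0.1929]
tcp_rot: [2.557, 1.766, -0.076]
wrist_force: [0.2, -0.2, 0.3]
width: 0.719
```

```bash
python3 -c "
from h import *
hov('m')"
```

```text
scene 102 94
top 104 161
now [493.1  99.9 190.8] th 1.933 F [ 0.2 -0.7  0.6] t 29.9
[1.6, 2.4, 95.8] -0.2
[ 0.185 -0.007  1.986 -0.054  1.199  0.567] 0.7190988696358113
```

View pics/m_scene.png

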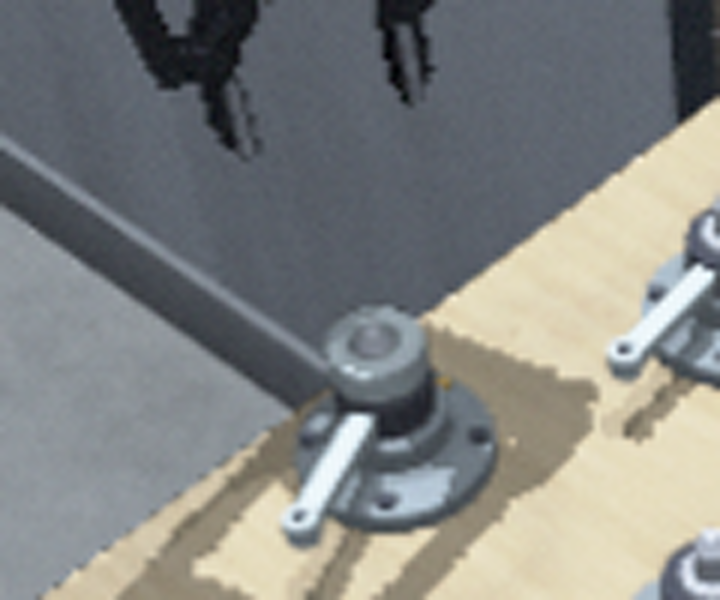

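View pics/m_top.png

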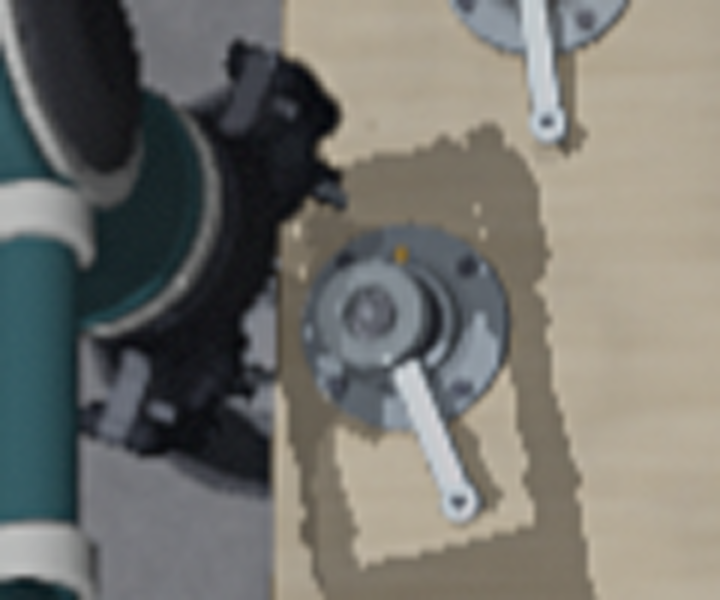

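```bash
python3 - <<'E'
from h import *
for n in ['top','scene']:
    c=load(n); Q=cloud(c)
    q=Q[(np.hypot(Q[...,0]-.4935,Q[...,1]-.0945)<.026)&(Q[...,2]>.07)&(Q[...,2]<.095)]
    A=np.c_[q[:,:2]-q[:,:2].mean(0),np.ones(len(q))]; t=q[q[:,2]<.0815]; A=np.c_[t[:,:2]-t[:,:2].mean(0),np.ones(len(t))]
    print(n,len(q),'z pct',np.percentile(q[:,2],[10,50,90]).round(4),'plane',np.linalg.lstsq(A,t[:,2],rcond=None)[0].round(4))
    d=cv2.resize(c['pixels'][:,:,::-1],(800,600)); cv2.imwrite(f'pics/n_{n}.png',d)
E
```

```text
top 231 z pct [0.0753 0.078  0.0808] plane [0.0021 0.0279 0.0776]
scene 185 z pct [0.0729 0.0764 0.0792] plane [0.0241 0.0173 0.0761]
```

View pics/n_top.png

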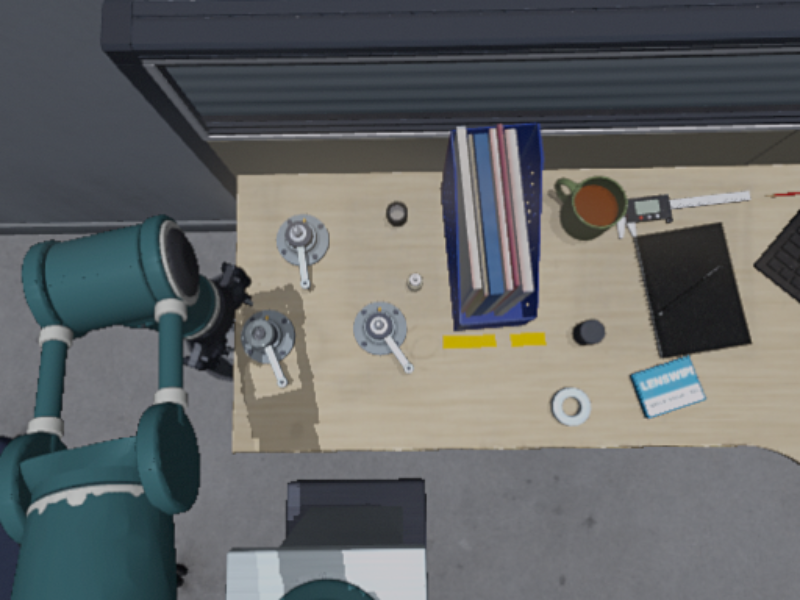

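```bash
python3 - <<'E'
from h import *
c=load('top'); im=c['pixels'][:,:,::-1]
for u,a,off in [('A',(305.5,286),(.656,.0385)),('B',(282,381),(.4932,.0955)),('C',(408,368.5),(.5035,-.0915))]:
    T=atz(c,np.float64(a[0]*.64-.2),np.float64(a[1]*.64-.2),.053); d=T[:2]-off; print(u,T[:2].round(4),'r',np.hypot(*d).round(4),'theta',np.arctan2(d[1],-d[0]).round(3))
E
```

```text
A [0.5695 0.0277] r 0.0872 theta -0.124
B [0.4173 0.0642] r 0.0821 theta -0.391
C [ 0.4338 -0.1362] r 0.0828 theta -0.57
```

The arm angles seen (-0.12, -0.39, -0.57) match the tool yaw at first stop contact (-0.14, -0.41, -0.57), so none of the arms has sprung back. The bystanders haven't moved either. Handing in.

```bash
python3 -c "
from workcell import bot
print(bot.finish_job())"
```

```text
the job is handed in; nothing more can be done
None
```

I pushed all three arms to their stops, found the dragging bearing, put the collar on its pin and handed the job in at about 30 s. No verdict came back.

| Unit | Position (x, y) | Force to turn | Force at stop | Result |
|---|---|---|---|---|
| Front left | (0.493, 0.095) | about 4.5 N | 13 N | drags |
| Rear | (0.656, 0.038) | about 1 N or less | 10 N | good |
| Front right | (0.503, -0.092) | about 1 N or less | 11 N | good |

At each stop the tool stalled and I backed off straight away. I then laid the smaller ring over the front-left unit's pin and released it, and the gripper is clear of everything.

**Last checks:**
- **Collar:** its top measures 76 to 78 mm above the desk (77 expected). The fitted tilt is within about 1.7°, which is around the depth noise.
- **Arms:** all three angles in the top camera agree with where each stop was felt.
- **Bystanders:** the oil bottle, loupe and canister stand where they were in the top camera.

**What disagreed or went wrong:**
- **Cameras:** the two differ by about 3 mm in y. I lined the collar up with the pin within each image instead.
- **Joint 6:** on the way to the collar it ran into its range end, reading -2.551 against a limit of -2.55. That left the tool leaning about 3.4°, so I turned it until the lean did not affect the grip. If that reading counts as passing the range, the job could be failed on it.

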